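# Take up the spindle brake of the polishing lathe

### The job

Take up the spindle brake of the polishing lathe with the stubby flat screwdriver from the stand: through the slot on top of the brake cover, push the star wheel round tooth by tooth towards the motor until the shoes bind and it goes stiff, without forcing it on, then back it off one tooth. Put the screwdriver back upright in a hole of the stand, handle resting on the plate, and leave everything else where it is.

Things in the scene. Friction and masses are not known exactly. Their poses are not given: they have to be found in the camera images.
- lathe: bench polishing lathe, fixed: grey motor (136 mm across, ribs) on its +y side, a drum-shaped brake cover (150 mm across, 84 mm wide) and bare tapered steel spindles along its y axis, 105 mm above the bench. Origin on the bench under the middle of the brake cover; x points to its back.
- port: the adjuster port: a steel-topped box on the upper front of the brake cover, its face sloping 24 degrees down towards the lathe's front. Origin at the slot's centre on the outer face; z points out of the face, y along the slot towards the motor, x up the slope. Lid 46 x 60 mm, 4 mm thick; slot 12 mm (x) by 27 mm (y), with the star wheel's teeth to be seen below it.
- wheel_axis (a point): centre of the steel star wheel, 25 mm straight below the slot's centre; axes as the port's, it turns about x. 36 mm over 12 teeth, each 3 mm thick, 8 mm wide; tips 7 mm below the outer face, gaps 6 mm wide at the tips, 7 mm deep. Phase not given. One tooth is about 8 mm of blade travel. Tooth tops pushed to +y tighten; it turns at 2 to 3 N and stays put; 2 to 5 teeth on, the shoes bind and it stiffens to 11 N.
- brake_shoe (a joint): how far the adjuster screw has spread the brake shoes, m, hidden inside the cover: 0 = shoes bound tight on the drum, negative = slack; 0.105 mm per tooth, so the reading is too coarse to count teeth by.
- brake_lining (a joint): how far the linings have been crushed by forcing the wheel on after the shoes bind, m, hidden: 0 at the start, 0.105 mm per tooth forced, so too coarse a reading to work by; over 0.05 mm (half a tooth) is too much.
- stand: driver stand, fixed: a level steel plate 60 x 320 mm, 6 mm thick, its top 78 mm above the bench, open underneath, with four 14 mm holes in a row along its y axis. Origin on the bench under the middle.
- driver: the stubby flat screwdriver: black square handle 24 x 24 x 50 mm, 9 mm round shank, flat blade 8 mm wide (its x) and 2.5 mm thick (its y), tip 52 mm below the handle's underside. Origin at the centre of the handle's underside, z up the handle, 90 g. Stands upright in one hole of the stand, handle resting on the plate, blade hidden below.
- driver_mid (a point): centre of the screwdriver's handle, 25 mm above its underside, 77 mm above the blade's tip; same axes as the driver
- nut_driver: nut driver with a longer round black handle, 26 mm across and 88 mm tall, in another hole of the stand; origin at the handle's underside; leave alone
- awl: awl with a black pear-shaped handle, 32 mm across and 55 mm tall, in another hole of the stand; origin at the handle's underside; leave alone
- plug: black rubber dust plug of the port, 32 mm across, 14 mm tall, on the bench; leave alone
- lamp_cup: brass lamp cup, 52 mm across, 62 mm tall, on the bench; leave alone
- globe: white globe shade, 120 mm across, 128 mm tall, standing on its neck; leave alone
- polish: jar of polish, 72 mm across, 75 mm tall; leave alone
- spanner: spanner 170 mm long lying on the bench; leave alone
- hole0 (a point): centre of hole 0 of the stand, at the plate's upper face; 85 mm from its neighbours
- hole1 (a point): centre of hole 1 of the stand, at the plate's upper face; 85 mm from its neighbours
- hole2 (a point): centre of hole 2 of the stand, at the plate's upper face; 85 mm from its neighbours
- hole3 (a point): centre of hole 3 of the stand, at the plate's upper face; 85 mm from its neighbours

How it is judged:
By the outcome, as a careful person would: the job done as asked, in the order asked, and still so for the second after the job is handed in, with the robot touching nothing.
It also fails if it takes over 67 s, if anything falls off the work surface, if the arm or the gripper's body presses on something with over 40 N, if the wrist force passes 120 N, or if a joint passes its speed limit or range.

### The arm

A 6-joint arm with a two-finger parallel gripper is mounted at the origin on the work surface. World frame = base frame: x ahead of the robot, y to its left, z up, the work surface at z = 0. Lengths are in m, angles in rad, forces in N, time in s.
With the tool pointing down it reaches from about 0.325 to 0.875 m from the base axis. Payload 4.4 kg.
Tool frame: the origin (TCP) lies between the finger pads; the fingertips stand 19 mm ahead of it and the grasp point (between the pads) is the TCP (nose_length is the distance from the TCP to the fingertips, in m); z points along the fingers, x is the direction in which the jaws open and shut, and the axes are right-handed (so a half turn about z gives the same grasp; the last joint's range is limited). The gripper opens to 85 mm and grips with 20 to 120 N. Pads are 22 mm wide; open, the fingers measure 114 mm over their backs; the gripper's body (76 mm by 85 mm) begins 54 mm behind the grasp point. The pads swing forward as they close: fully open they stand 13 mm farther back than shut.
Start: joints at [0.971, 0.207, 1.542, -0, 1.393, -0.15], TCP at [0.25, 0.518, 0.227] pointing down, gripper open.
Joint ranges: [-2.73, 2.73], [-0.86, 2.22], [0.23, 2.46], [-1.11, 4.25], [0.08, 2.63], [-2.82, 2.82]. Speed limits (rad/s): [2.79, 2.79, 3.14, 3.14, 3.14, 3.14].

### API

Orientations are given as a unit quaternion [x, y, z, w].
In Python, from cell import * gives the robot as it stands.
- The arm moves only by the tool servo_tool, never from a script. Its argument "moves" is a list of rows, each a list of 7 numbers: the shift along the tool's x, y, z in m, then the turn, a rotation vector about the tool's x, y, z in degrees, then the gripper's target within -1 to 1 (fully open at 1, half-way at 0, shut at -1). In form: [[x, y, z, ax, ay, az, grip], ...]. A call has exactly 8 rows; each row shifts and turns the pose as measured when the row begins, along the tool's axes as they then stand; what a row does not reach is not made up. A row lasts 1/8 s, in which the tool goes at most 62.5 mm and 10.7 degrees, less where a joint would pass 70% of its speed; a pose out of reach is approached as far as the arm can. A call with a gripper value outside its range is refused whole. The fingers move at their own pace and stop on an object; the grip force is fixed at half the most. Time passes only in rows, so rows that do not move let the fingers close, or fill a call up. It gives the time, the measured TCP pose, the force and the opening at its end, in the units of the state.
- state(): the state, without advancing time (a new reading comes with each control period).
- grab_frame(name): name is "scene" or "side" or "wrist"; returns a dict with "image" (400x640x3 uint8, red, green, blue), "z_map" (400x640 float32, m along the optical axis (not along the pixel's ray), 0 where there is no reading), "vfov" (degrees; the focal length in pixels is half the picture's height over the tangent of half this angle, whatever the lens; pixels are square), "cx", "cy" (the principal point, pixels), "k1" (the pictures are not rectified: a ray, as slopes to the right and down, at radius r is drawn at 1 + k1 r^2 times it, then the intrinsics apply), "rvec" (rotation vector, rad) and "tvec" (3), from world to camera coordinates, as OpenCV has them; the wrist camera has in their place "mount" (4x4, takes a point from camera to tool coordinates, whose origin is the TCP and whose axes are the tool frame's). Camera axes: x right, y down, z forward; pixel columns grow to the right and rows downward; lengths in m; the calibration is good to about 2 mm. A picture is of the moment at which its call begins: read the wrist's pose just before it.
- job_done(): hands the job in, once; it reports no verdict.
Trained networks look in the newest picture that a camera, given by its name, has taken for a name from the list of things; names that differ only in an ending like _2 or _b are one class to them, and where a whole thing is asked for, a point or a joint stands for the part that bears it (a point fixed in the world has none). Each returns a list of dicts, best first, with "p" (0 to 1); they miss things now and then, are a little off and sometimes report something else, mostly with a low value. They report only what shows in the picture. A call takes as long as a camera call.
- boxes_of(thing, camera): "centre" ([x, y, z] in m, in world coordinates, good to about 4 mm: the middle of the surface that is visible of it).
- place_of(thing, camera): "centre" ([x, y, z] in m, in world coordinates, good to about 4 mm: a listed point, or the origin of a listed thing).
The state is a dict: "clock": time; "joint_pos": joint angles; "qvel": joint speeds; "tau": joint torques, N m; "tool_pos": TCP position; "orientation": TCP orientation; "wrist_force": force on the tool from outside, world axes, zero at the start; "torque": the same for the moment, N m; "gripper_width": opening from 0.0 (shut) to 1.0 (fully open).
Only numpy, scipy, OpenCV 4.12 (cv2) and the standard library are available. Lean on these libraries where they do the work, as an engineer would, in place of code of your own. Each camera call takes 0.05 s, during which the arm holds its last target.

## Working session

There is one attempt and no reset: what is moved stays moved. The work goes in short steps, Python scripts to look and compute and a tool call to move; the robot and the scene stay as the last step left them, time stands still between calls to the robot, and variables do not carry over. Pictures are saved under pics/ and viewed, and the job is handed in when it is done.

Besides the shell and the picture viewer there is one more tool, called after "Request:" as name(argument=value, ...), one argument or row to a line, values as JSON. servo_tool: Moves the arm, as the interface text tells. Its arguments: {"type":"object","properties":{"moves":{"type":"array"}},"required":["moves"]}

```bash
ls; mkdir -p pics; python3 - <<'E'
from cell import *
import cv2
s=state();print(s)
for c in ["scene","side","wrist"]:
    f=grab_frame(c); cv2.imwrite(f"pics/{c}0.png",f["image"][:,:,::-1]); print(c,f["vfov"],f["cx"],f["cy"],f["k1"],f.get("rvec"),f.get("tvec"),f.get("mount"))
for c in ["scene","side"]:
  for t in ["driver","driver_mid","port","wheel_axis","lathe","stand","hole0","hole1","hole2","hole3","nut_driver","awl"]:
    print(c,t,[(r["p"],r["centre"]) for r in place_of(t,c)][:2])
E
```

```text
pics
{'clock': 0.0, 'joint_pos': array([ 9.70491224e-01,  2.07427914e-01,  1.54299534e+00, -4.05735754e-05,
        1.39351557e+00, -1.50515498e-01]), 'qvel': array([-0.00136434,  0.00055765,  0.00056434,  0.00083215, -0.00031195,
        0.00042213]), 'tau': array([-1.27792493e-03, -3.83042514e+01, -2.91590220e+01, -3.87870359e-04,
        1.06054719e-02, -4.26706879e-05]), 'tool_pos': array([0.24957303, 0.51713344, 0.22560167]), 'orientation': array([ 8.46985128e-01,  5.31615290e-01, -1.06790703e-03,  4.85898996e-04]), 'wrist_force': array([-0.11240585,  0.72918723,  0.58417455]), 'torque': array([ 0.0083997 ,  0.02734778, -0.04044861]), 'gripper_width': 0.9974534182986279}
scene 45.70598089332799 320.6622733847279 194.9046367950133 -0.051339911610289696 [ 2.00573774  0.80313347 -0.44628469] [-0.31377667 -0.1210281   1.48374539] None
side 42.38421698614193 320.700138180915 196.84305668464467 -0.1563167819526945 [ 2.18074366 -0.79561774  0.33628004] [-0.48346039  0.29021684  1.32818466] None
wrist 71.07946781364936 315.24919153044146 198.82020522770216 0.0030848850943231603 None Non
[... 1240 characters left out ...]
4])]
side wheel_axis [(0.9, [0.544, 0.0492, 0.1712])]
side lathe [(0.68, [0.5748, 0.055, -0.0037]), (0.66, [0.3782, 0.2323, 0.0037])]
side stand [(0.68, [0.5363, 0.0514, 0.1961]), (0.64, [0.4882, -0.2942, -0.0008])]
side hole0 [(0.78, [0.4945, -0.247, 0.0804]), (0.7, [0.4774, -0.3364, 0.0814])]
side hole1 [(0.78, [0.4945, -0.247, 0.0804]), (0.7, [0.4774, -0.3364, 0.0814])]
side hole2 [(0.78, [0.4945, -0.247, 0.0804]), (0.7, [0.4774, -0.3364, 0.0814])]
side hole3 [(0.78, [0.4945, -0.247, 0.0804]), (0.7, [0.4774, -0.3364, 0.0814])]
side nut_driver [(0.78, [0.4804, -0.3384, 0.0827]), (0.75, [0.4786, -0.3381, 0.0813])]
side awl [(0.7, [0.4883, -0.2512, 0.0781]), (0.62, [0.5378, 0.0527, 0.1931])]
```

View pics/scene0.png

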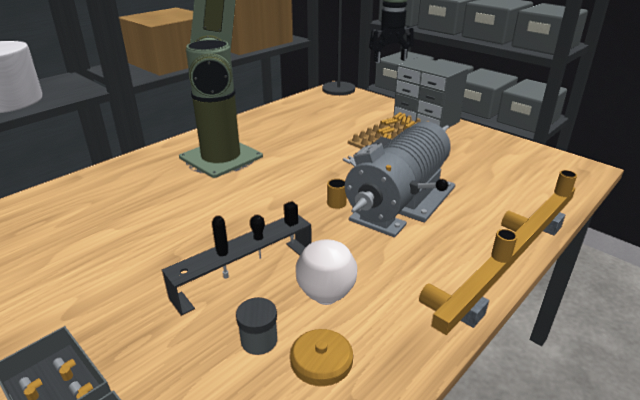

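View pics/side0.png

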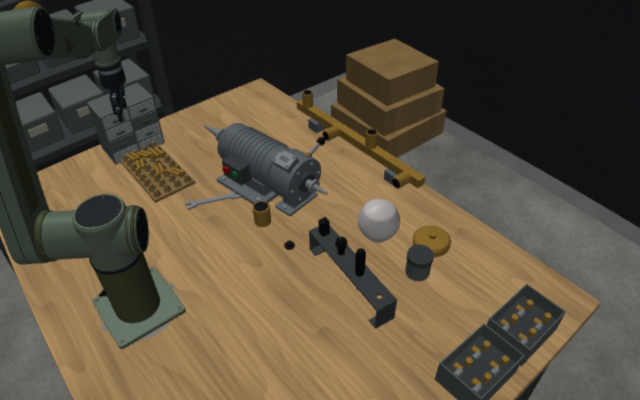

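View pics/wrist0.png

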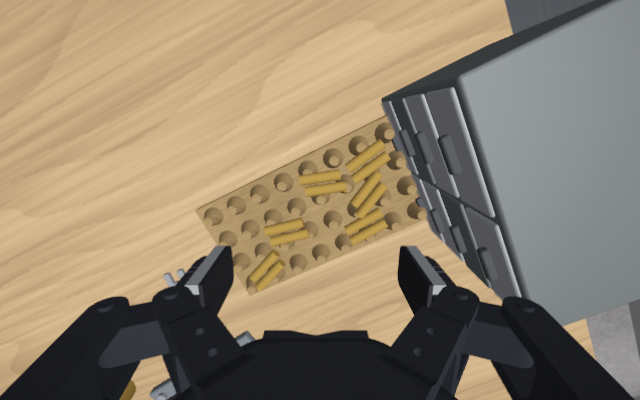

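```bash
cat > h.py <<'E'
from cell import *
import numpy as np, cv2
from scipy.spatial.transform import Rotation as R
def crop(f,x0,y0,x1,y1,s,name):
    im=f["image"][y0:y1,x0:x1,::-1]
    cv2.imwrite(name,cv2.resize(im,None,fx=s,fy=s,interpolation=cv2.INTER_CUBIC))
def campose(f,st=None):
    if f.get("rvec") is not None:
        Rm=R.from_rotvec(np.ravel(f["rvec"])).as_matrix(); t=np.ravel(f["tvec"])
        T=np.eye(4);T[:3,:3]=Rm.T;T[:3,3]=-Rm.T@t; return T
    T=np.eye(4);T[:3,:3]=R.from_quat(st["orientation"]).as_matrix();T[:3,3]=st["tool_pos"]
    return T@np.array(f["mount"])
def intr(f):
    h=200/np.tan(np.radians(f["vfov"]/2)); return h
def rays(f,uv):
    fl=intr(f); uv=np.asarray(uv,float).reshape(-1,2)
    d=(uv-[f["cx"],f["cy"]])/fl; p=d.copy()
    for _ in range(10): p=d/(1+f["k1"]*(p**2).sum(1,keepdims=True))
    return np.c_[p,np.ones(len(p))]
def cloud(f,st=None):
    v,u=np.mgrid[0:400,0:640]; r=rays(f,np.c_[u.ravel(),v.ravel()]); z=f["z_map"].reshape(-1,1)
    T=campose(f,st); P=(r*z)@T[:3,:3].T+T[:3,3]; P[z[:,0]<=0]=np.nan
    return P.reshape(400,640,3)
def proj(f,P,st=None):
    T=np.linalg.inv(campose(f,st)); q=np.atleast_2d(P)@T[:3,:3].T+T[:3,3]
    p=q[:,:2]/q[:,2:]; r2=(p**2).sum(1,keepdims=True)
    return p*(1+f["k1"]*r2)*intr(f)+[f["cx"],f["cy"]]
def delta(st,pos,Rm):
    R0=R.from_quat(st["orientation"]); d=R0.inv().apply(np.array(pos)-st["tool_pos"])
    rv=(R0.inv()*R.from_matrix(Rm)).as_rotvec(degrees=True)
    print("shift mm",np.round(d*1e3,1),"rot deg",np.round(rv,2)); return d,rv
E
python3 - <<'E'
from h import *
f=grab_frame("scene"); crop(f,160,170,340,320,4,"pics/s1.png"); crop(f,330,110,470,240,5,"pics/s2.png")
P=cloud(f)
np.save("sc.npy",P)
g=grab_frame("side"); crop(g,200,110,400,330,3,"pics/s3.png")
Q=cloud(g)
# plate fit
for n,C in (("sc",P),("sd",Q)):
    p=C.reshape(-1,3); m=(abs(p[:,2]-.078)<.004)&(p[:,0]>.4)&(p[:,0]<.58)&(p[:,1]>-.5)&(p[:,1]<-.08)
    q=p[m]; rect=cv2.minAreaRect((q[:,:2]*1000).astype(np.float32)); print(n,m.sum(),q.mean(0),rect)
    m=(p[:,2]>.10)&(p[:,2]<.3)&(p[:,0]>.42)&(p[:,0]<.75)&(p[:,1]>-.1)&(p[:,1]<.32)
    q=p[m]; print(q.min(0),q.max(0),q.mean(0))
    print(np.nanmax(p[:,2][(p[:,0]<.5)&(p[:,1]>.15)&(p[:,1]<.45)&(p[:,2]<.25)]))
E
```

```text
sc 2615 [ 0.48746935 -0.31688013  0.07729763] ((486.768798828125, -294.05499267578125), (323.5122375488281, 65.4813461303711), 82.62830352783203)
[ 0.43709938 -0.07194572  0.10000919] [0.727161   0.31968205 0.20438932] [0.59005922 0.10172002 0.14926063]
0.249958031712541
sd 1623 [ 0.47731748 -0.31607609  0.07717145] ((484.2726745605469, -292.83331298828125), (324.24578857421875, 62.791133880615234), 82.07473754882812)
[ 0.42115493 -0.07125341  0.10000425] [0.72128909 0.3199766  0.20504737] [0.53121101 0.12674835 0.14805076]
0.17087054414937652
```

View pics/s1.png

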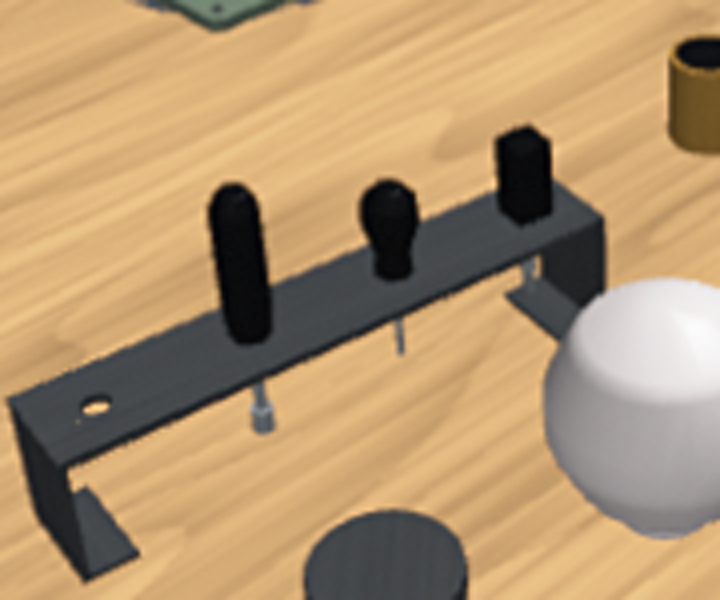

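View pics/s2.png

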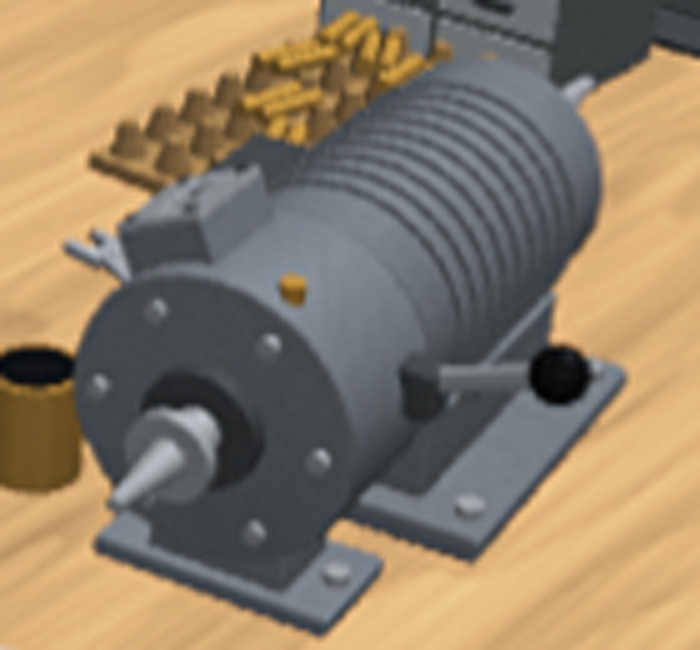

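View pics/s3.png

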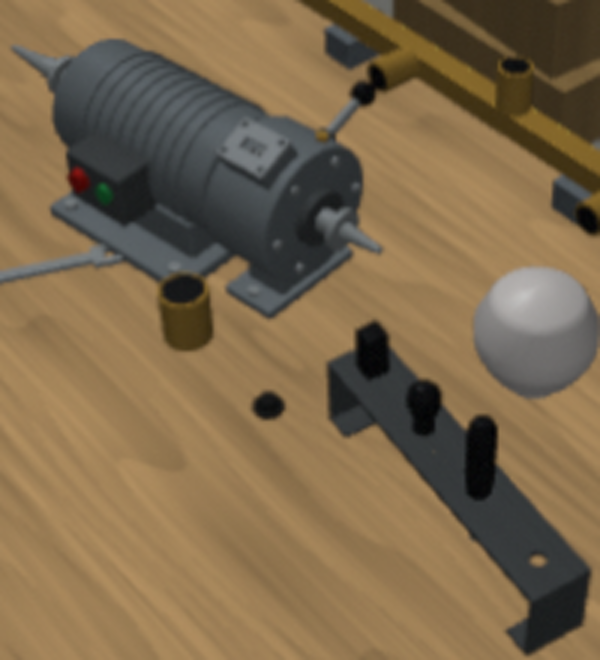

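Request:
servo_tool(
  moves=[
    [-0.033,0.045,-0.03,0,0,0,1],
    [-0.033,0.045,-0.03,0,0,0,1],
    [-0.033,0.045,-0.03,0,0,0,1],
    [-0.033,0.045,-0.016,0,0,0,1],
    [-0.035,0.047,-0.016,0,0,0,1],
    [-0.035,0.047,-0.016,0,0,0,1],
    [-0.035,0.047,0,0,0,0,1],
    [-0.035,0.047,0,0,0,0,1],
  ],
)

```text
clock: 2.45
tool_pos: [0.4681, 0.107, 0.3695]
orientation: [0.844, 0.536, 0.003, 0.003]
wrist_force: [0.9, 0.9, -0.3]
gripper_width: 1.0
```

```bash
python3 - <<'E'
from h import *
s=state();f=grab_frame("wrist"); cv2.imwrite("pics/w1.png",f["image"][:,:,::-1])
P=cloud(f,s); np.savez("w1.npz",P=P)
print(s["tool_pos"],s["qvel"])
for t in ["port","wheel_axis","lathe"]: print(t,place_of(t,"wrist"))
E
```

```text
[0.46812893 0.10700204 0.36948627] [-0.96489889  0.20692217 -0.21945312  0.00726316 -0.02107249 -0.95989936]
port [{'centre': [0.5372, 0.0481, 0.1953], 'p': 0.94}]
wheel_axis [{'centre': [0.5453, 0.049, 0.1683], 'p': 0.84}]
lathe [{'centre': [0.5787, 0.0549, -0.0017], 'p': 0.83}]
```

View pics/w1.png

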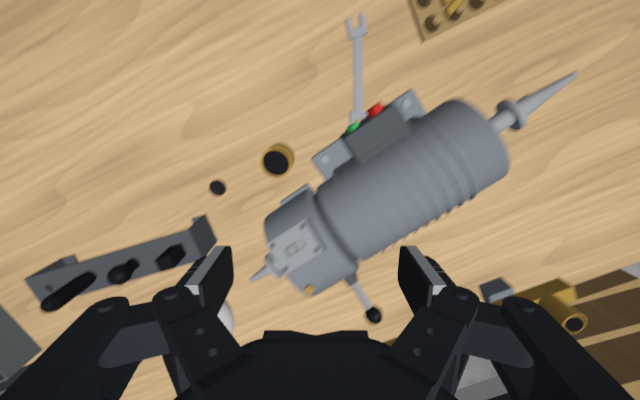

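```bash
cat >> h.py <<'E'
def portR(yaw,tilt=24):
    return (R.from_euler('z',yaw,degrees=True)*R.from_euler('y',-tilt,degrees=True)).as_matrix()
def toolR(Rp): # x=yp, y=xp, z=-zp
    return np.c_[Rp[:,1],Rp[:,0],-Rp[:,2]]
E
python3 - <<'E'
from h import *
Rp=portR(8);print(Rp)
s=state(); print(s["tool_pos"]); delta(s,np.array([.538,.048,.194])+.11*Rp[:,2],toolR(Rp))
E
```

```text
[[ 0.9046549  -0.1391731  -0.40277831]
 [ 0.12714095  0.99026807 -0.0566068 ]
 [ 0.40673664  0.          0.91354546]]
[0.46761418 0.10792753 0.36876303]
shift mm [-48.7  51.5  74.5] rot deg [-23.01   7.01 -32.87]
```

Request:
servo_tool(
  moves=[
    [0,0,0,-4.8,1.5,-6.9,1],
    [0,0,0,-4.8,1.5,-6.9,1],
    [0,0,0,-4.8,1.5,-6.9,1],
    [0,0,0,-4.8,1.5,-6.9,1],
    [-0.01,-0.002,0.01,-4.8,1.5,-6.9,1],
    [-0.025,-0.005,0.027,0,0,0,1],
    [-0.025,-0.005,0.027,0,0,0,1],
    [-0.025,-0.005,0.027,0,0,0,1],
  ],
)

```text
clock: 3.65
tool_pos: [0.5032, 0.0439, 0.2815]
orientation: [0.61, 0.759, 0.176, 0.145]
wrist_force: [-0.6, 0.5, -0.4]
gripper_width: 1.001
```

```bash
python3 - <<'E'
from h import *
s=state();f=grab_frame("wrist"); cv2.imwrite("pics/w2.png",f["image"][:,:,::-1])
P=cloud(f,s); np.savez("w2.npz",P=P,im=f["image"])
print(s["tool_pos"],s["qvel"])
delta(s,np.array([.538,.048,.194])+.11*portR(8)[:,2],toolR(portR(8)))
for t in ["port","wheel_axis","lathe"]: print(t,place_of(t,"wrist"))
E
```

```text
[0.50322817 0.04387757 0.2815332 ] [-0.45160568  0.3673298   0.1753517   0.28562448 -0.4559322  -0.64697352]
shift mm [ -0.1  -3.  -15.9] rot deg [ 2.33 -1.59  4.13]
port [{'centre': [0.5371, 0.0511, 0.1948], 'p': 0.72}]
wheel_axis [{'centre': [0.5483, 0.0482, 0.1711], 'p': 0.93}]
lathe [{'centre': [0.5809, 0.0524, -0.0023], 'p': 0.89}]
```

View pics/w2.png

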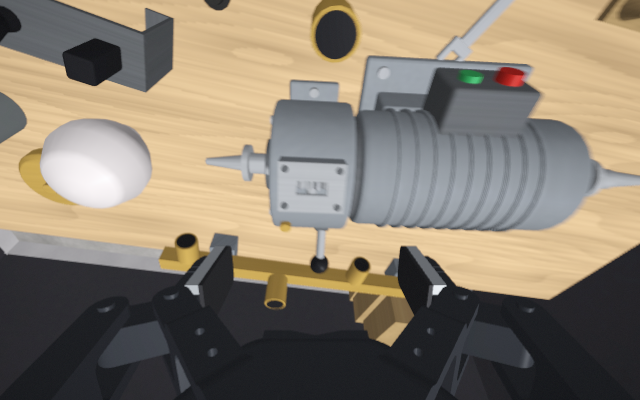

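```bash
python3 - <<'E'
from h import *
d=np.load("w2.npz");P=d["P"];im=d["im"]
c=im[150:220,265:360,::-1]; cv2.imwrite("pics/w2c.png",cv2.resize(c,None,fx=8,fy=8,interpolation=cv2.INTER_CUBIC))
# lid plane
q=P[165:208,282:343].reshape(-1,3)
A=q
for k in range(6):
    c0=np.median(A,0) if k==0 else A.mean(0); U,S,V=np.linalg.svd(A-A.mean(0),full_matrices=False); n=V[2]*np.sign(V[2][2]); r=(q-A.mean(0))@n; A=q[abs(r)<(.004 if k<3 else .0015)]
print(len(q),len(A),A.mean(0),n,"tilt",np.degrees(np.arccos(n[2])),"yaw",np.degrees(np.arctan2(-n[1],-n[0])))
r=(P[150:220,265:360]-A.mean(0))@n*1e3
r=np.nan_to_num(r,nan=-99)
for row in range(22,52,2): print(row+150,' '.join('%3d'%x for x in r[row,15:80:2]))
E
```

```text
Traceback (most recent call last):
numpy.linalg.LinAlgError: SVD did not converge
```

View pics/w2c.png

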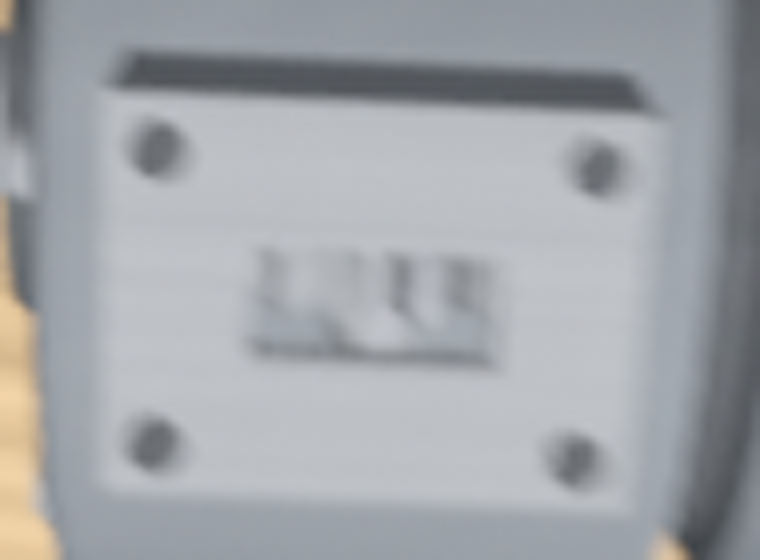

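```bash
python3 - <<'E'
from h import *
d=np.load("w2.npz");P=d["P"]
q=P[165:208,282:343].reshape(-1,3); q=q[np.isfinite(q[:,0])]
A=q[abs(q[:,2]-np.median(q[:,2]))<.03]
for k in range(8):
    m=A.mean(0);n=np.linalg.svd(A-m,full_matrices=False)[2][2]; n=n*np.sign(n[2]); r=(q-m)@n; A=q[abs(r)<(.005 if k<4 else .0025)]
print(len(q),len(A),m,n,"tilt",np.degrees(np.arccos(n[2])),"yaw",np.degrees(np.arctan2(-n[1],-n[0])))
s=state();f=grab_frame("wrist")
print(s["tool_pos"],s["qvel"].max())
# use current frame (arm settled?) to recompute corners later
cv2.imwrite("pics/w3.png",f["image"][:,:,::-1]); np.savez("w3.npz",P=cloud(f,s),im=f["image"])
crop(f,265,145,365,230,8,"pics/w3c.png")
E
```

```text
2612 2238 [0.53232846 0.04650163 0.19194517] [-0.39760309 -0.06431324  0.91530082] tilt 23.75151655695603 yaw 9.188147614528422
[0.50301186 0.04373478 0.28167075] 0.010663938783128464
```

View pics/w3c.png

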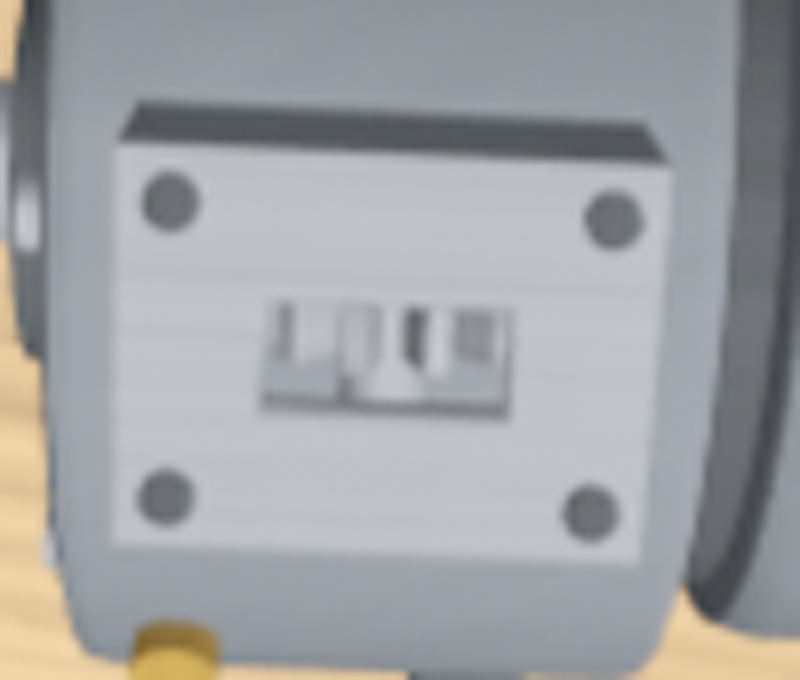

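```bash
cat >> h.py <<'E'
def pnp(f,st,uv,obj):
    r=rays(f,uv)[:,:2]
    best=None
    ok,rv,tv=cv2.solvePnP(np.array(obj,float),np.array(r,float),np.eye(3),None,flags=cv2.SOLVEPNP_ITERATIVE)
    T=np.eye(4);T[:3,:3]=R.from_rotvec(rv.ravel()).as_matrix();T[:3,3]=tv.ravel()
    e=cv2.projectPoints(np.array(obj,float),rv,tv,np.eye(3),None)[0].reshape(-1,2)-r
    print("reproj px",np.round(np.abs(e*intr(f)).max(1),2))
    return campose(f,st)@T
def rectify(f,st,Tp,depth,half=(10,17),s=20,name=None):
    # image: right=+y port, down=+x? (down = -x flipped) rows: x from +half to -half
    X,Y=np.meshgrid(np.arange(half[0]*s,-half[0]*s,-1)/s/1e3,np.arange(-half[1]*s,half[1]*s)/s/1e3,indexing='ij')
    pts=np.c_[X.ravel(),Y.ravel(),np.full(X.size,-depth)]@Tp[:3,:3].T+Tp[:3,3]
    m=proj(f,pts,st).reshape(X.shape+(2,)).astype(np.float32)
    im=cv2.remap(f["image"][:,:,::-1].copy(),m[...,0],m[...,1],cv2.INTER_CUBIC)
    for k in range(-15,16,5): cv2.line(im,(int((k+half[1])*s),0),(int((k+half[1])*s),15),(0,0,255),2)
    cv2.imwrite(name,im)
E
python3 - <<'E'
from h import *
s=state();f=grab_frame("wrist")
L=np.array([(120,145),(670,165),(640,560),(112,545)])/8-.5+[265,145]
S=np.array([(268,298),(515,308),(508,418),(260,408)])/8-.5+[265,145]
lo=[(-.023,-.03,0),(-.023,.03,0),(.023,.03,0),(.023,-.03,0)]
so=[(-.006,-.0135,0),(-.006,.0135,0),(.006,.0135,0),(.006,-.0135,0)]
T=pnp(f,s,np.r_[L,S],lo+so); n=T[:3,2]
print(T, "tilt",np.degrees(np.arccos(n[2])),"yaw n",np.degrees(np.arctan2(-n[1],-n[0])),"yaw y",np.degrees(np.arctan2(-T[0,1],T[1,1])))
T0=T.copy(); np.save("Tp.npy",T)
rectify(f,s,T,.007,name="pics/r7.png"); rectify(f,s,T,0,name="pics/r0.png")
E
```

```text
reproj px [0.39 0.3  0.15 0.19 0.48 0.37 0.43 0.54]
[[ 0.88724381 -0.14589782 -0.43762113  0.53576424]
 [ 0.14431382  0.98883694 -0.03708141  0.04798403]
 [ 0.43814604 -0.03025453  0.89839452  0.19390125]
 [ 0.          0.          0.          1.        ]] tilt 26.052170116732082 yaw n 4.843333593531722 yaw y 8.393143029335793
```

View pics/r7.png

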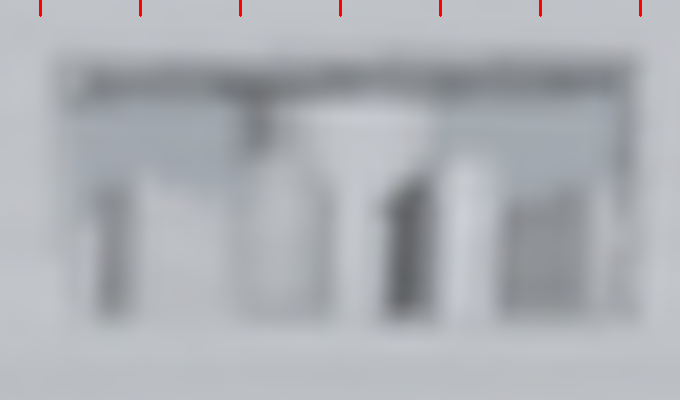

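View pics/r0.png

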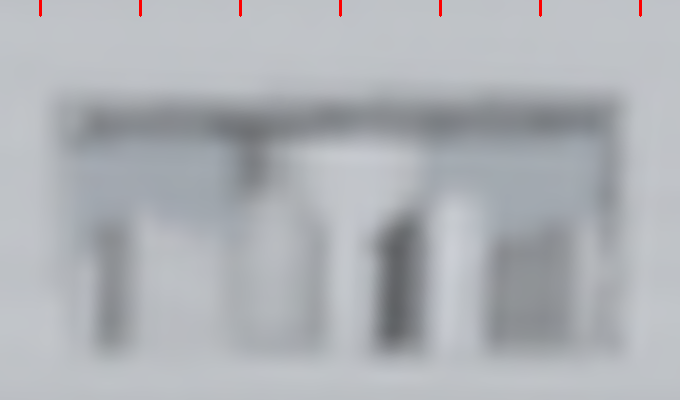

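```bash
python3 - <<'E'
from h import *
s=state();f=grab_frame("wrist")
T=np.load("Tp.npy"); P=cloud(f,s)
q=(P-T[:3,3])@T[:3,:3]*1e3
for v in range(178,200):
    print(v,' '.join('%3d'%x if np.isfinite(x) else ' . ' for x in q[v,294:333,2]))
print('y  ',' '.join('%3d'%x if np.isfinite(x) else ' . ' for x in q[188,294:333,1]))
print('x  ',' '.join('%3d'%x if np.isfinite(x) else ' . ' for x in q[178:200,310,0]))
c=f["image"][178:202,292:334,::-1].astype(float); c=np.clip((c-60)/(230-60)*255,0,255).astype(np.uint8)
cv2.imwrite("pics/w3d.png",cv2.resize(c,None,fx=16,fy=16,interpolation=cv2.INTER_LANCZOS4))
E
```

```text
178   0   0   0  -2  -1  -1   0  -1   0   0   0   0   0   0   0   0   0   0   0   0   0   0   0   0   0   0   0   0   0   0   0   0   0   1   0   0   0   1   0
179   0   0   0   0  -1  -1  -1   0   0  -1   0   0   0  -1   0   0   0   0   0   0  -1   0   0   1   0   0   0   0   0   0   0   0   0   0   1   0   1   1   0
180  -1  -1   0   0   0 -19 -12 -11 -11 -11 -12 -13 -14 -16 -16  -7  -8  -9  -8 -14 -14  -1  -2   0   0   0  -1  -1   0   0   0   0   0   0   0   0   0   0   0
181  -1   0   0   0   0 -19 -12 -12 -11 -10 -13 -14 -15 -15 -15  -7  -7  -6  -8 -14 -15 -14 -13 -11  -9  -7  -8  -8 -16 -14 -14 -13 -12 -11 -12   0   0   0   0
182   0   0   0   0  -1 -19 -12 -12 -10 -12 -12 -14 -15 -16 -15  -6  -7  -6 -10 -14 -14 -15 -13 -12  -8  -6  -8  -8 -15 -15 -14 -13 -12 -12 -13   0   0   0   0
183   0  -1   0  -1   0 -18 -13 -11 -11 -12 -13 -13 -15 -16 -15  -8  -7  -6  -9 -15 -14 -14 -13 -11 -10  -6  -7  -9 -16 -15 -13 -13 -13 -12 -13   0   0   0   0
184  -1   0   0   0  -1 -20 -11 -12 -10 -12 -13 -14 -15 -16 -16  -8  -6  -7 -10 -13 -16 -14 -13 -10  -9  -8  -8  -7 -16 -14 -14 -13 -14 -12 
[... 1971 characters left out ...]
  -1  -1  -1  -1  -1  -1  -1  -1   0   0   0   0   0   0   0  -1   0  -1   0   0   0   0   0   0   0   0   0   0   0   0   1   0
198  -1   0   0  -1  -1  -1  -1  -1   0  -1   0   0  -1   0   0   0  -2  -1   0   0  -1  -1   0   0  -1   0   0   0   0   0   0  -1   0   0   0   0  -1   0   0
199  -1  -1   0   0  -1  -1  -1  -1  -1   0   0   0  -1  -1  -1   0   0   0   0   0   0   0   0   0   0   0  -1   0   0   0   0   0   0  .    0   0   0   0   0
y   -17 -16 -15 -14 -13 -12 -11 -10  -9  -8  -7  -6  -5  -4  -3  -3  -2  -1   0   0   1   2   3   4   4   5   6   7   9  10  11  12  13  14  15  14  14  15  16
x    -9  -8  -5  -4  -4  -3  -2  -1   0   0   1   6   6   7   4   4   4   6   7   7   9   9
```

View pics/w3d.png

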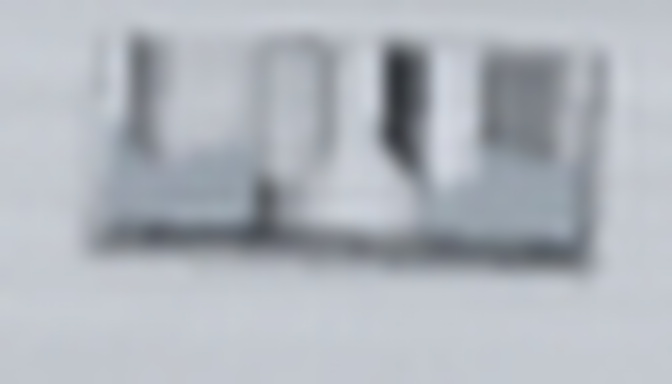

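```bash
python3 - <<'E'
from h import *
f=grab_frame("scene"); crop(f,275,195,315,260,12,"pics/s4.png")
for dz in (-.052,-.04,-.03,-.02,0,.05): print(dz,proj(f,[.5035,-.167,.078+dz]))
P=cloud(f); q=P[195:232,280:302].reshape(-1,3); q=q[(q[:,2]>.083)&(q[:,2]<.135)]
print(len(q),q.min(0),q.max(0))
for lo,hi in ((.085,.12),(.124,.132)):
  a=q[(q[:,2]>lo)&(q[:,2]<hi)]; print(cv2.minAreaRect((a[:,:2]*1000).astype(np.float32)))
E
```

```text
-0.052 [[292.04877315 241.03257537]]
-0.04 [[291.87589027 236.7775765 ]]
-0.03 [[291.73040692 233.19209555]]
-0.02 [[291.58362242 229.57005003]]
0 [[291.28609127 222.21427501]]
0.05 [[290.5184523  203.14932514]]
298 [ 0.48884406 -0.18265597  0.08315856] [ 0.51839118 -0.15580879  0.13076347]
((509.51324462890625, -175.03720092773438), (29.728273391723633, 19.97060203552246), 40.216407775878906)
((504.6959228515625, -168.9888153076172), (24.892019271850586, 25.0826416015625), 78.21116638183594)
```

View pics/s4.png

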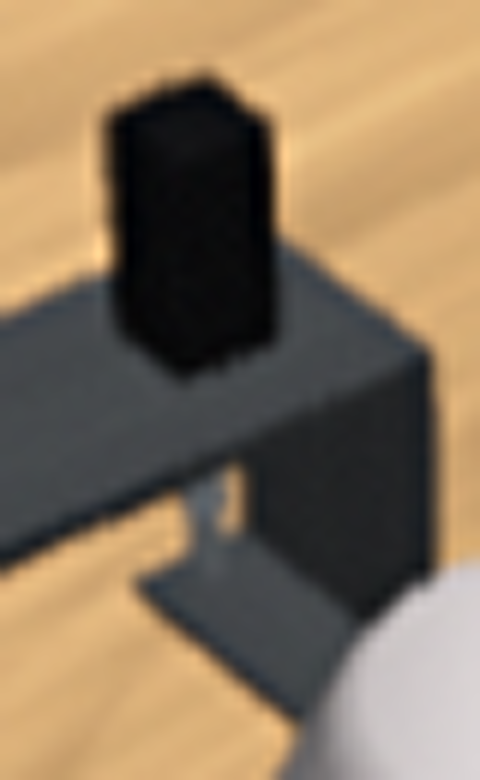

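```bash
cat >> h.py <<'E'
def downR(yaw):
    a=np.radians(yaw); x=np.array([np.cos(a),np.sin(a),0]); z=np.array([0,0,-1.]); return np.c_[x,np.cross(z,x),z]
E
python3 - <<'E'
from h import *
s=state(); print(s["clock"],s["joint_pos"]); D=downR(80); d,rv=delta(s,[.5035,-.168,.24],D)
print(D.T@(np.array([.5035,-.168,.24])-s["tool_pos"]))
E
```

```text
4.05 [-0.19780193 -0.29481414  1.97361172  0.2016062   1.04276749 -2.04973192]
shift mm [-206.2  -60.8   20. ] rot deg [26.14 -4.78 22.  ]
[-0.20831521  0.03621969  0.0435984 ]
```

Request:
servo_tool(
  moves=[
    [-0.03,0,-0.01,6.8,-1.2,5.7,1],
    [-0.035,0,0,6.8,-1.2,5.7,1],
    [-0.035,0.005,0.01,6.8,-1.2,5.7,1],
    [-0.035,0.01,0.01,6.8,-1.2,5.7,1],
    [-0.035,0.01,0.01,0,0,0,1],
    [-0.035,0.01,0.01,0,0,0,1],
    [-0.025,0,0.01,0,0,0,1],
    [0,0,0,0,0,0,1],
  ],
)

```text
clock: 5.05
tool_pos: [0.5308, -0.1904, 0.2497]
orientation: [0.771, 0.637, -0.008, -0.005]
wrist_force: [0.3, 0.9, -0.3]
gripper_width: 1.001
```

```bash
python3 - <<'E'
from h import *
s=state();f=grab_frame("wrist"); cv2.imwrite("pics/w4.png",f["image"][:,:,::-1])
print(s["tool_pos"],abs(s["qvel"]).max())
P=cloud(f,s);np.savez("w4.npz",P=P)
q=P.reshape(-1,3); m=(abs(q[:,2]-.128)<.004)&(abs(q[:,0]-.5035)<.03)&(abs(q[:,1]+.168)<.03)
a=q[m];print(m.sum(),a.mean(0),cv2.minAreaRect((a[:,:2]*1000).astype(np.float32)))
for t in ("driver","driver_mid"): print(place_of(t,"wrist"))
D=downR(80); delta(s,[.5035,-.168,.106],D)
E
```

```text
[ 0.53075261 -0.1904122   0.24971789] 0.027584260272057466
585 [ 0.50109518 -0.1677487   0.12714142] ((501.6190490722656, -168.1219940185547), (23.257596969604492, 23.657373428344727), 80.01746368408203)
[{'centre': [0.5, -0.1657, 0.0783], 'p': 0.67}]
[{'centre': [0.5023, -0.1668, 0.1039], 'p': 0.81}]
shift mm [ 17.6 -28.3 144.2] rot deg [-1.06  0.29 -0.93]
```

View pics/w4.png

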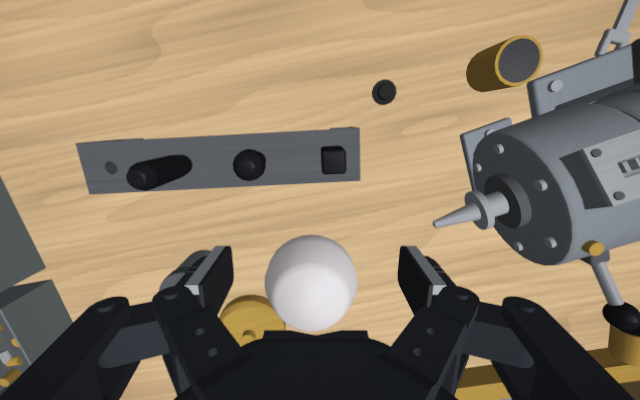

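```bash
python3 - <<'E'
from h import *
P=np.load("w4.npz")["P"]; q=P[240:325,265:357].reshape(-1,3); q=q[(q[:,2]>.06)&(q[:,2]<.14)]
print(q.min(0),q.max(0), q[q[:,2].argmax()])
s=state();D=downR(80)
print(D.T@(np.array([.5015,-.168,.106])-s["tool_pos"]))
print(D.T@(np.array([.5015,-.168,.17])-s["tool_pos"]))
E
```

```text
[ 0.59791343 -0.28124879  0.06017425] [ 0.69707593 -0.16257017  0.12795622] [ 0.66207978 -0.21371895  0.12795622]
[ 0.01524066 -0.03318683  0.14500733]
[ 0.01524066 -0.03318683  0.08100733]
```

Request:
servo_tool(
  moves=[
    [0.008,-0.016,0.02,-0.5,0.1,-0.5,1],
    [0.006,-0.014,0.025,-0.3,0.1,-0.3,1],
    [0.003,-0.006,0.025,-0.2,0,-0.1,1],
    [0,-0.001,0.02,0,0,0,1],
    [0,0,0,0,0,0,1],
    [0,0,0,0,0,0,1],
    [0,0,0,0,0,0,1],
    [0,0,0,0,0,0,1],
  ],
)

```text
clock: 6.2
tool_pos: [0.5037, -0.1593, 0.1688]
orientation: [0.762, 0.648, 0.004, 0.009]
wrist_force: [0.7, -0.2, -0.2]
gripper_width: 0.997
```

```bash
python3 - <<'E'
from h import *
s=state();f=grab_frame("wrist")
print(s["tool_pos"],abs(s["qvel"]).max())
P=cloud(f,s)
q=P.reshape(-1,3); m=(abs(q[:,2]-.128)<.004)&(abs(q[:,0]-.5035)<.03)&(abs(q[:,1]+.168)<.03)
a=q[m];print(m.sum(),a.mean(0),cv2.minAreaRect((a[:,:2]*1000).astype(np.float32)))
D=downR(80); delta(s,[.5015,-.168,.106],D); cv2.imwrite("pics/w5.png",f["image"][:,:,::-1])
E
```

```text
[ 0.50370625 -0.15928412  0.16877699] 0.007820570614831697
1003 [ 0.50050923 -0.16749572  0.12705513] ((501.1072692871094, -167.9744110107422), (23.721683502197266, 23.37668800354004), 81.14544677734375)
shift mm [-8.7 -2.  62.8] rot deg [1.1  0.27 0.79]
```

View pics/w5.png

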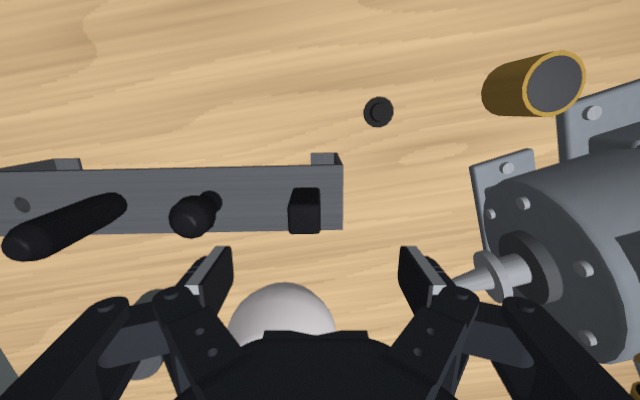

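Request:
servo_tool(
  moves=[
    [-0.004,-0.001,0,0.5,0.1,0.6,1],
    [-0.003,-0.001,0.005,0.5,0.1,0.4,1],
    [-0.001,0,0.012,0,0,0,1],
    [0,0,0.015,0,0,0,1],
    [0,0,0.015,0,0,0,1],
    [0,0,0.01,0,0,0,1],
    [0,0,0.003,0,0,0,1],
    [0,0,0,0,0,0,1],
  ],
)

```text
clock: 7.25
tool_pos: [0.499, -0.1673, 0.1029]
orientation: [0.768, 0.641, -0.001, -0.001]
wrist_force: [0.3, 1.0, 0.3]
gripper_width: 1.002
```

```bash
python3 - <<'E'
from h import *
s=state(); print(s["tool_pos"],s["wrist_force"]); delta(s,[.5012,-.168,.106],downR(80.5))
E
```

```text
[ 0.49903912 -0.16731546  0.10292916] [0.34018475 1.01822404 0.28738765]
shift mm [-0.3  2.2 -3.1] rot deg [-0.16 -0.01 -0.83]
```

Good; small correction, then close.

Request:
servo_tool(
  moves=[
    [0,0.002,-0.003,0,0,-0.8,1],
    [0,0,0,0,0,0,-1],
    [0,0,0,0,0,0,-1],
    [0,0,0,0,0,0,-1],
    [0,0,0,0,0,0,-1],
    [0,0,0,0,0,0,-1],
    [0,0,0,0,0,0,-1],
    [0,0,0,0,0,0,-1],
  ],
)

```text
clock: 8.25
tool_pos: [0.503, -0.1685, 0.1084]
orientation: [0.763, 0.646, 0.0, 0.001]
wrist_force: [0.9, 0.1, 0.3]
gripper_width: 0.264
```

```bash
python3 - <<'E'
from h import *
s=state(); print(s["tool_pos"],s["wrist_force"],s["torque"],s["gripper_width"]); np.save("grasp.npy",np.r_[s["tool_pos"],s["orientation"]])
delta(s,[.5012,-.168,.106],downR(80.5))
E
```

```text
[ 0.50298146 -0.16845526  0.10840184] [0.85134843 0.06185421 0.29855433] [ 0.03445797 -0.01470032 -0.0277596 ] 0.2639429152121521
shift mm [ 0.2 -1.8  2.4] rot deg [0.12 0.07 0.04]
```

Request:
servo_tool(
  moves=[
    [0,0,-0.006,0,0,0,-1],
    [0,0,-0.012,0,0,0,-1],
    [0,0,-0.018,0,0,0,-1],
    [0,0,-0.02,0,0,0,-1],
    [0,0,-0.02,0,0,0,-1],
    [0,0,-0.02,0,0,0,-1],
    [0,0,-0.02,0,0,0,-1],
    [0,0,-0.01,0,0,0,-1],
  ],
)

```text
clock: 9.25
tool_pos: [0.5017, -0.1678, 0.2415]
orientation: [0.763, 0.646, -0.0, 0.001]
wrist_force: [-0.2, 0.0, -0.9]
gripper_width: 0.261
```

```bash
python3 - <<'E'
from h import *
s=state();f=grab_frame("wrist"); print(s["tool_pos"],s["wrist_force"],s["gripper_width"])
cv2.imwrite("pics/w6.png",f["image"][:,:,::-1]); crop(f,250,180,390,320,5,"pics/w6c.png")
g=grab_frame("scene"); h=grab_frame("side")
u,v=proj(g,s["tool_pos"]-[0,0,.06])[0].astype(int); print(u,v); crop(g,u-40,v-40,u+40,v+40,8,"pics/s6.png")
u,v=proj(h,s["tool_pos"]-[0,0,.06])[0].astype(int); print(u,v); crop(h,u-40,v-40,u+40,v+40,8,"pics/d6.png")
E
python3 -c "
import cv2,numpy as np
cv2.imwrite('pics/j6.png',cv2.resize(np.hstack([cv2.imread('pics/s6.png'),cv2.imread('pics/d6.png')]),(800,400)))"
```

```text
[ 0.50169071 -0.16780942  0.24146233] [-0.1650217   0.04039873 -0.93298905] 0.2612357942188111
288 181
323 205
```

View pics/w6.png

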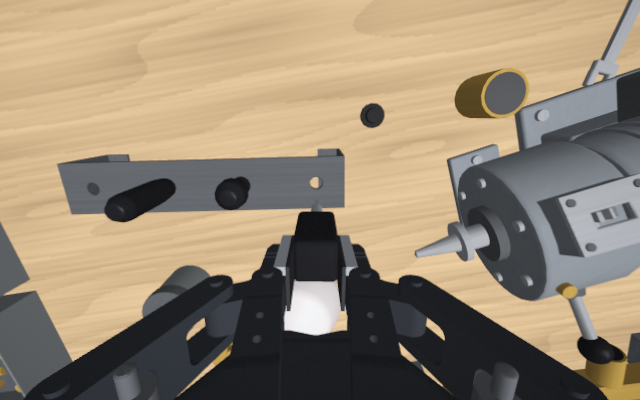

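View pics/w6c.png

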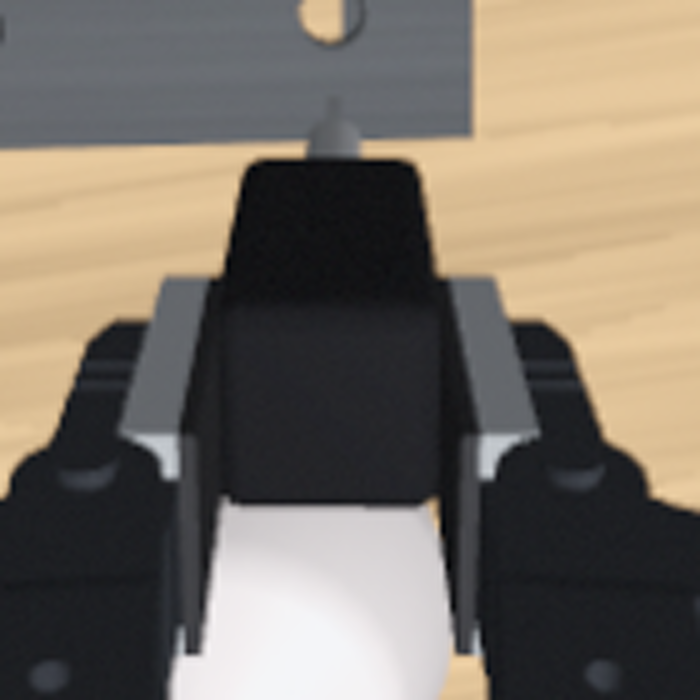

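View pics/j6.png

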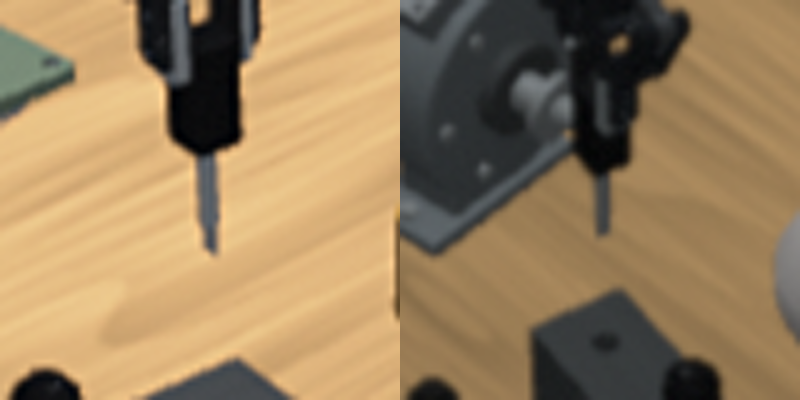

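```bash
cat >> h.py <<'E'
TP=np.eye(4);TP[:3,:3]=portR(8.8);TP[:3,3]=[.5358,.0480,.1939]
TIP=np.array([0,-.0018,.0824])
def goal(px,py,pz,tip=None):  # tool pose so that tip is at port coords (mm)
    tip=TIP if tip is None else tip
    Rt=toolR(TP[:3,:3]); return TP[:3,:3]@(np.array([px,py,pz])/1e3)+TP[:3,3]-Rt@tip, Rt
def tipport(s,tip=None):
    tip=TIP if tip is None else tip
    w=R.from_quat(s["orientation"]).apply(tip)+s["tool_pos"]; return TP[:3,:3].T@(w-TP[:3,3])*1e3
E
python3 - <<'E'
from h import *
s=state();f=grab_frame("wrist"); M=np.array(f["mount"])
for uv in ((316.1,199.2),):
    r=M[:3,:3]@rays(f,[uv])[0]; o=M[:3,3]
    for z in (.0824,.08): k=(z-o[2])/r[2]; print((o+k*r)*1e3)
# handle: depth points top face
q=cloud(f,s); Tt=np.eye(4);Tt[:3,:3]=R.from_quat(s["orientation"]).as_matrix();Tt[:3,3]=s["tool_pos"]
q=(q-Tt[:3,3])@Tt[:3,:3]*1e3
for v,u in ((210,316),(225,316),(235,316),(250,316),(270,316),(250,300),(250,333),(205,316),(202,316)): print(v,u,np.round(q[v,u],1))
G,Rt=goal(0,-6.3,15); print(s["clock"],s["joint_pos"]); delta(s,G,Rt); print(G, Rt.T@(G-s["tool_pos"]), tipport(s))
E
```

```text
[ 0.38382521 -4.62307387 82.4       ]
[ 0.37442045 -5.33062708 80.        ]
210 316 [ 0.2 -5.4 51.4]
225 316 [  0.  -13.2   1.6]
235 316 [ -0.  -12.7 -11.3]
250 316 [ -0.1  -7.8 -18.8]
270 316 [ -0.1   3.7 -18.5]
250 300 [ -8.1  -8.3 -19.7]
250 333 [  8.5  -7.8 -18.7]
205 316 [ 0.2 -5.9 62.1]
202 316 [ 0.3 -5.  73. ]
9.4 [-4.86009468e-01  9.76734900e-02  1.63849273e+00 -8.07641880e-04
  1.40577711e+00 -1.89153351e+00]
shift mm [200.5 -35.5 -43.7] rot deg [-23.83   3.86 -17.99]
[0.49923903 0.03596502 0.28361145] [ 0.20150927  0.0443396  -0.02802754] [ -77.67279247 -207.28064529   -5.18208089]
```

Request:
servo_tool(
  moves=[
    [0.005,0,-0.025,-6,1,-4.5,-1],
    [0.015,0.003,-0.02,-6,1,-4.5,-1],
    [0.03,0.007,-0.01,-6,1,-4.5,-1],
    [0.035,0.008,0,-6,1,-4.5,-1],
    [0.035,0.008,0,-3,0.5,-2,-1],
    [0.035,0.008,0,0,0,0,-1],
    [0.025,0.005,0,0,0,0,-1],
    [0.01,0.002,0,0,0,0,-1],
  ],
)

```text
clock: 10.45
tool_pos: [0.5077, 0.0304, 0.298]
orientation: [0.617, 0.752, 0.18, 0.144]
wrist_force: [0.0, 0.1, -1.2]
gripper_width: 0.262
```

```bash
sed -i 's/^TIP=.*/TIP=np.array([.0003,-.001,.0827])/' h.py; python3 - <<'E'
from h import *
s=state();print(s["clock"],tipport(s),abs(s["qvel"]).max(),s["wrist_force"]); G,Rt=goal(0,-6.3,25); delta(s,G,Rt)
E
```

```text
10.45 [ 17.31959891 -10.80500596  24.89240762] 0.25520489796743606 [ 0.01199768  0.11340555 -1.24256864]
shift mm [  7.  -13.2  -0.6] rot deg [ 2.7  -1.37  2.15]
```

Request:
servo_tool(
  moves=[
    [0.002,-0.006,0,1.4,-0.7,1.1,-1],
    [0.002,-0.005,0,1.2,-0.6,1,-1],
    [0.001,-0.002,0,0,0,0,-1],
    [0,0,0,0,0,0,-1],
    [0,0,0,0,0,0,-1],
    [0,0,0,0,0,0,-1],
    [0,0,0,0,0,0,-1],
    [0,0,0,0,0,0,-1],
  ],
)

```text
clock: 11.45
tool_pos: [0.4935, 0.0321, 0.2882]
orientation: [0.637, 0.743, 0.156, 0.133]
wrist_force: [0.1, -0.4, -1.0]
gripper_width: 0.263
```

```bash
python3 - <<'E'
from h import *
s=state();f=grab_frame("wrist");print(s["clock"],tipport(s),abs(s["qvel"]).max(),s["wrist_force"]); G,Rt=goal(0,-6.3,15); delta(s,G,Rt)
cv2.imwrite("pics/w7.png",f["image"][:,:,::-1]); crop(f,255,120,375,220,6,"pics/w7c.png")
T=s
for p in ((0,-6.3,0),(0,0,0),(0,0,-7)): print(p,proj(f,TP[:3,:3]@(np.array(p)/1e3)+TP[:3,3],s))
print("tip",proj(f,R.from_quat(s["orientation"]).apply(TIP)+s["tool_pos"],s))
E
```

```text
11.45 [-3.62086783 -8.83555912 21.41386529] 0.0008767980686083524 [ 0.07252952 -0.43131394 -0.96702344]
shift mm [2.6 3.1 6.4] rot deg [-0.37 -0.07 -0.04]
(0, -6.3, 0) [[318.55675199 200.29870234]]
(0, 0, 0) [[325.28801043 200.28139892]]
(0, 0, -7) [[325.02261981 198.23466548]]
tip [[315.94038386 203.25976771]]
```

View pics/w7.png

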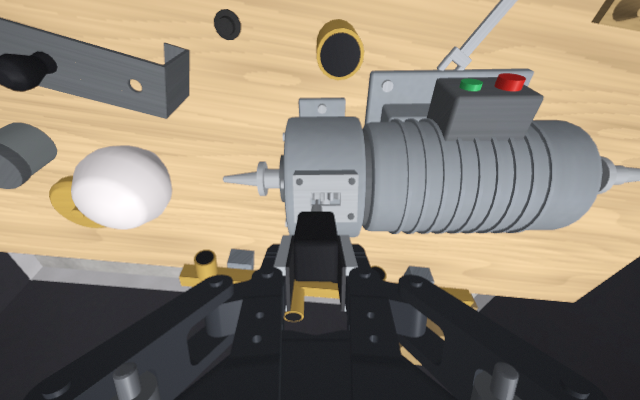

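View pics/w7c.png

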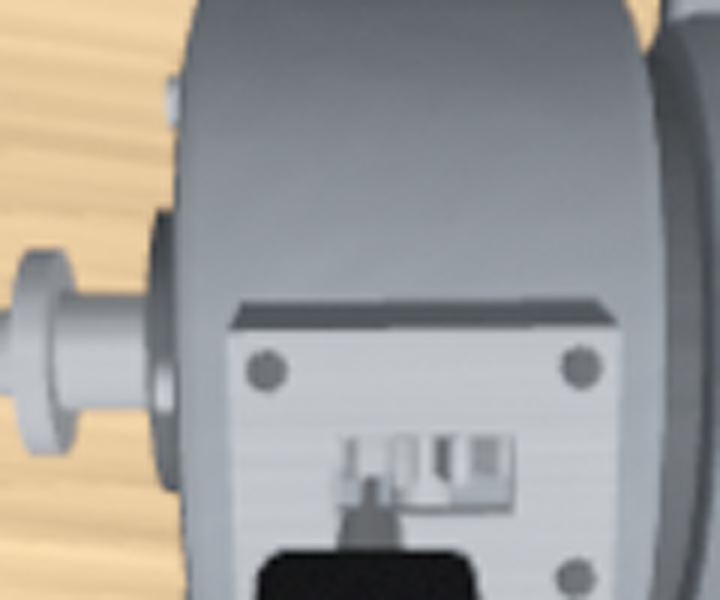

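```bash
python3 - <<'E'
from h import *
s=state();f=grab_frame("wrist"); crop(f,288,168,368,210,10,"pics/w7d.png")
print(s["tool_pos"],s["orientation"])
E
```

```text
[0.49347612 0.03212212 0.28814484] [0.63712394 0.74306295 0.15589568 0.13276699]
```

View pics/w7d.png

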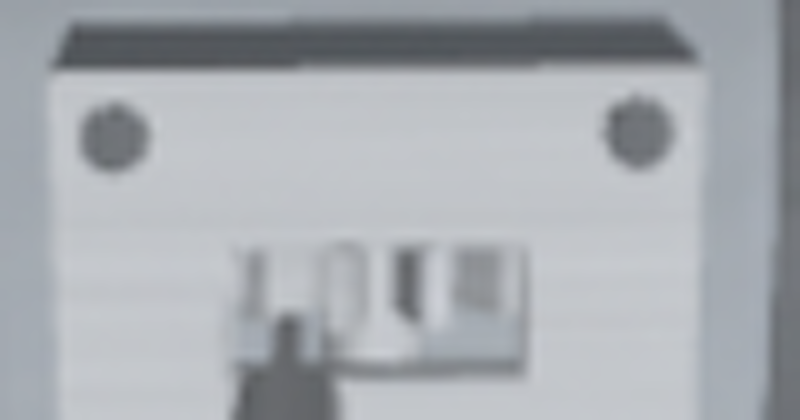

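```bash
python3 - <<'E'
from h import *
from scipy.optimize import least_squares
s=state();f=grab_frame("wrist")
uv=np.array([(50,70),(705,62),(235,245),(528,243),(528,375),(235,366)])/10-.45+[288,168]
ob=np.array([(-23,-30,0),(-23,30,0),(-6,-13.5,0),(-6,13.5,0),(6,13.5,0),(6,-13.5,0)])/1e3
def res(p,out=False):
    Rp=portR(8.8+p[3],24+p[4]); W=ob@Rp.T+TP[:3,3]+TP[:3,:3]@(p[:3]/1e3)
    e=(proj(f,W,s)-uv); return e if out else np.r_[e.ravel()/.4,p[2]/1.5,p[3]/2,p[4]/.5]
for fix in (0,):
    r=least_squares(res,np.zeros(5)); print(np.round(r.x,2)); print(np.round(res(r.x,True),2))
print(np.round(res(np.zeros(5),True),2))
P=cloud(f,s); q=P[173:192,296:355].reshape(-1,3); q=(q-TP[:3,3])@TP[:3,:3]*1e3
q=q[abs(q[:,2])<4]; A=np.c_[q[:,:2],np.ones(len(q))]; c=np.linalg.lstsq(A,q[:,2],rcond=None)[0]; print("plane",c, "deg",np.degrees(c[:2]),len(q))
g=P[192:206,310:342]; g=(g-TP[:3,3])@TP[:3,:3]*1e3
for v in range(0,14): print(v+192,' '.join('%3.0f'%x for x in g[v,:,2]))
print(' '.join('%3.0f'%x for x in g[2,:,1]))
E
```

```text
[-1.89  0.29 -0.02  0.54  0.05]
[[ 0.1  -0.14]
 [ 0.44 -0.  ]
 [-0.04  0.22]
 [-0.24  0.14]
 [-0.42 -0.7 ]
 [ 0.15  0.48]]
[[ 0.02  1.65]
 [ 0.23  2.29]
 [-0.28  2.09]
 [-0.55  2.22]
 [-0.83  1.33]
 [-0.2   2.3 ]]
plane [ 0.01502395  0.00785457 -0.05698185] deg [0.86080865 0.45003351] 1058
192  -0   0  -1  -0  -2  -1  -1  -0  -2  -1  -1   0  -1  -2  -1  -0  -1   1  -1  -1  -0  -0  -2  -0  -2  -1  -1 -13 -13 -14  -1  -0
193  -2 -19 -14 -11 -11 -12 -12 nan -15 -16 -17  -8  -7  -7 -12 -15 -14 -15 -12 -11  -9  -8 -10 -15 -15 -14 -14 -14 -12 -13  -1  -1
194  -0 -19 -13 -11 -10 -12 -13 -14 -15 -16 -15  -6  -7  -8 -13 -15 -15 -15 -13 -11  -8  -9  -9 -16 -15 -15 -15 -13 -12 -14  -1  -1
195   0 -18 -11 -11 -12 -12 -11 -15 -15 -15 -15  -8  -8  -7 -12 -15 -14 -14 -13 -10  -9  -9  -9 -15 -17 -16 -14 -13 -13 -14  -2  -2
196  -1 -19 -13 -12 -10 -12 -13 -13 -16 -17 -16  -8  -7  -7 -10 -14 -15 -15 -12 -10  -8  -9  -8 -17 -15 -16 -15 -13 -12 -14  -0  -1
197  -1 -19 -12 -11 -10 -11 -12 -13 -15 -16 -16  -7  -7  -7 -12 -14 -15 -15 -13 -11  -8  -8  -8 -16 -15 -15 -13 -13 -12 -14  -1   1
198  -1 -22 -13 -
[... 466 characters left out ...]
 -23 -24 -24 -24 -24 -23 -24 -22 -23  -1  -1
202  -0  -4 -23 -23 -24 -23  32  31  32 -23 -23 -21 -21 -19 -20 -20 -19 -20 -21 -22 -23 -23 -23 -23 -24 -24 -24 -25 -24 -23   0  -0
203  -1  -2 -23 -25 -23  34  36  35  34 -23 -22 -22 -19 -21 -20 -19 -21 -21 -20 -22 -23 -24 -22 -23 -23 -24 -25 -24 -22 -24  -1   0
204   1  -2  -3  -3  38  38  40  39  38  37  -3  -2  -3  -2  -3  -2  -2  -2  -1  -3  -0  -1  -2  -2  -1  -1  -3  -3  -3  -2  -1  -1
205   0  -2  -1  38  39  41  41  41  43  41  39  -0  -1   0   1  -0  -0  -1  -1  -1  -1  -0  -1   0  -1  -1  -1  -0  -0  -1  -0   0
-14 -14 -12 -12 -11 -10  -9  -8  -7  -6  -5  -4  -3  -2  -1   0   1   2   3   4   5   6   7   8   9  10  11  12  13  14  14  15
```

```bash
sed -i 's/^TP=.*/TP=np.eye(4);TP[:3,:3]=portR(9.1);TP[:3,3]=np.array([.5358,.0480,.1939])+portR(9.1)@[-.0019,.0003,0]/' h.py
cat >> h.py <<'E'
def go(px,py,pz):
    s=state();t=tipport(s);F=TP[:3,:3].T@s["wrist_force"]
    print("clk",s["clock"],"tip",np.round(t,1),"F",np.round(F,1),"tau",np.round(s["torque"],2),"qv",abs(s["qvel"]).max().round(3),"w",round(s["gripper_width"],3)); G,Rt=goal(px,py,pz); delta(s,G,Rt)
E
python3 -c "
from h import *
go(0,-6.5,10)"
```

```text
clk 11.6 tip [-1.8 -9.  21.4] F [ 0.2  0.1 -1. ] tau [-0.02  0.31 -0.  ] qv 0.002 w 0.259
shift mm [ 2.4  1.3 11.4] rot deg [-0.37  0.05 -0.31]
```

Request:
servo_tool(
  moves=[
    [0.002,0.001,0,-0.3,0,-0.3,-1],
    [0,0,0.003,0,0,0,-1],
    [0,0,0.004,0,0,0,-1],
    [0,0,0.003,0,0,0,-1],
    [0,0,0,0,0,0,-1],
    [0,0,0,0,0,0,-1],
    [0,0,0,0,0,0,-1],
    [0,0,0,0,0,0,-1],
  ],
)

```text
clock: 12.6
tool_pos: [0.4983, 0.0353, 0.2786]
orientation: [0.635, 0.745, 0.158, 0.135]
wrist_force: [0.3, 1.0, -1.2]
gripper_width: 0.262
```

```bash
python3 -c "
from h import *
go(0,-6.5,-11.5)"
```

```text
clk 12.6 tip [-0.4 -6.7 10.5] F [-0.   1.  -1.3] tau [-0.06  0.26 -0.01] qv 0.002 w 0.262
shift mm [ 0.2  0.3 22. ] rot deg [-0.07  0.03  0.02]
```

Request:
servo_tool(
  moves=[
    [0,0,0.004,0,0,0,-1],
    [0,0,0.004,0,0,0,-1],
    [0,0,0.004,0,0,0,-1],
    [0,0,0.004,0,0,0,-1],
    [0,0,0.003,0,0,0,-1],
    [0,0,0.002,0,0,0,-1],
    [0,0,0,0,0,0,-1],
    [0,0,0,0,0,0,-1],
  ],
)

```text
clock: 13.6
tool_pos: [0.5073, 0.0367, 0.2577]
orientation: [0.635, 0.745, 0.157, 0.135]
wrist_force: [-0.2, 0.1, -0.3]
gripper_width: 0.267
```

```bash
cat >> h.py <<'E'
def favg(n=4):
    F=[];
    for _ in range(n):
        s=state();F.append(TP[:3,:3].T@s["wrist_force"]); grab_frame("wrist")
    print("Favg",np.round(np.mean(F,0),2),"sd",np.round(np.std(F,0),2))
E
python3 -c "
from h import *
favg(3)
go(0,-6.5,-11.5)"
```

```text
Favg [ 0.06  0.09 -0.41] sd [0.24 0.41 0.7 ]
clk 13.75 tip [ -0.6  -6.7 -12.1] F [ 0.3  0.7 -1.2] tau [-0.01  0.29 -0.02] qv 0.002 w 0.263
shift mm [ 0.2  0.5 -0.7] rot deg [-0.09  0.03  0.02]
```

Request:
servo_tool(
  moves=[
    [0.0015,0,0,0,0,0,-1],
    [0.0015,0,0,0,0,0,-1],
    [0.0015,0,0,0,0,0,-1],
    [0.0015,0,0,0,0,0,-1],
    [0.0015,0,0,0,0,0,-1],
    [0.0015,0,0,0,0,0,-1],
    [0,0,0,0,0,0,-1],
    [0,0,0,0,0,0,-1],
  ],
)

```text
clock: 14.75
tool_pos: [0.5061, 0.0439, 0.2583]
orientation: [0.634, 0.745, 0.156, 0.137]
wrist_force: [0.0, -2.6, 0.1]
gripper_width: 0.258
```

```bash
python3 -c "
from h import *
s=state();f=grab_frame('wrist');crop(f,288,160,368,220,10,'pics/w8.png')
favg(2)
go(0,3,-11.5)"
```

```text
Favg [-1.2  -2.88 -0.8 ] sd [0.21 0.23 0.39]
clk 14.9 tip [ -0.4   0.1 -11.6] F [-1.6 -2.7 -0.3] tau [-0.66  0.31 -0.27] qv 0.002 w 0.266
shift mm [ 2.4  0.3 -0.1] rot deg [-0.07  0.35  0.1 ]
```

View pics/w8.png

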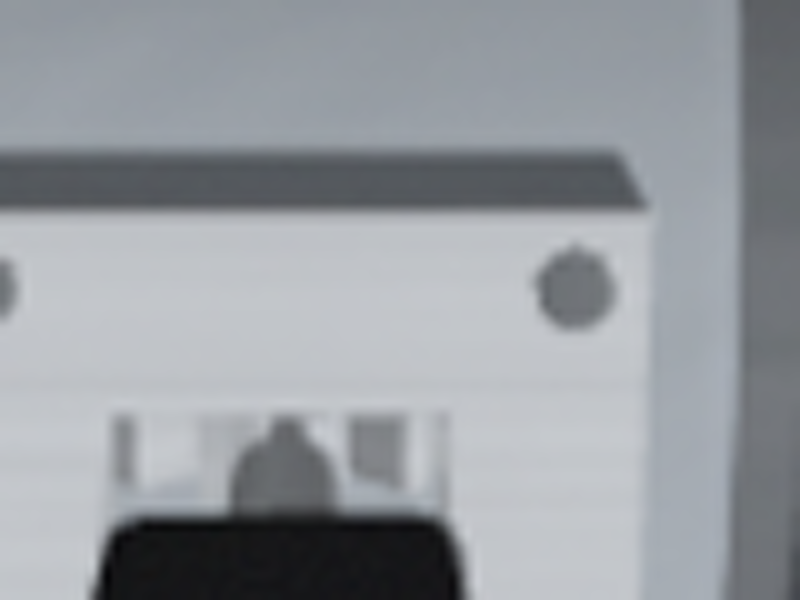

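Request:
servo_tool(
  moves=[
    [0.0015,0,0,0,0,0,-1],
    [0.0015,0,0,0,0,0,-1],
    [-0.0005,0,0,0,0,0,-1],
    [0,0,-0.003,0,0,0,-1],
    [0,0,-0.003,0,0,0,-1],
    [0,0,-0.003,0,0,0,-1],
    [-0.003,0,0,0,0,0,-1],
    [-0.003,0,0,0,0,0,-1],
  ],
)

```text
clock: 15.9
tool_pos: [0.5026, 0.042, 0.2673]
orientation: [0.634, 0.745, 0.158, 0.135]
wrist_force: [-0.6, 0.1, -1.5]
gripper_width: 0.265
```

```bash
cat >> h.py <<'E'
def slotmap():
    s=state();f=grab_frame("wrist");P=cloud(f,s); q=(P-TP[:3,3])@TP[:3,:3]*1e3
    m=(abs(q[...,1])<13)&(q[...,2]<-5)&(q[...,2]>-13)&(q[...,0]<4)&(q[...,0]>-6)
    a=q[m]; 
    # profile: max z per 1mm of y
    print("prof",[(int(y),round(float(np.median(a[abs(a[:,1]-y)<.6,2])),1) if (abs(a[:,1]-y)<.6).sum()>2 else None) for y in range(-12,13)])
    # phase fit: tip tops
    best=[]
    for ph in np.arange(-15,15,.5):
        c=0
        for k in (-1,0,1):
            th=np.radians(ph+30*k); d=(a[:,1]*np.sin(th)+(a[:,2]+25)*np.cos(th)); t=a[:,1]*np.cos(th)-(a[:,2]+25)*np.sin(th)
            c+=((abs(t)<1.5)&(abs(d-18)<1)).sum()
        best.append((c,ph))
    print("phase",sorted(best)[::-1][:4])
E
python3 -c "
from h import *
slotmap()
go(0,-6.5,-11.5)"
```

```text
prof [(-12, None), (-11, -11.3), (-10, -11.0), (-9, -11.2), (-8, -12.5), (-7, None), (-6, None), (-5, None), (-4, None), (-3, -7.7), (-2, -7.2), (-1, -6.9), (0, None), (1, None), (2, None), (3, None), (4, -11.7), (5, -9.1), (6, -8.4), (7, -9.0), (8, -9.3), (9, None), (10, None), (11, None), (12, None)]
phase [(np.int64(51), np.float64(-7.0)), (np.int64(48), np.float64(-6.0)), (np.int64(48), np.float64(-7.5)), (np.int64(48), np.float64(-8.0))]
clk 15.95 tip [-0.1 -1.1 -2. ] F [-0.5  0.3 -1.5] tau [-0.03  0.23 -0.06] qv 0.016 w 0.262
shift mm [-5.5  0.   9.5] rot deg [-0.03  0.08  0.05]
```

Request:
servo_tool(
  moves=[
    [-0.0026,0,0,0,0,0,-1],
    [-0.0026,0,0,0,0,0,-1],
    [0,0,0,0,0,0,-1],
    [0,0,0.003,0,0,0,-1],
    [0,0,0.003,0,0,0,-1],
    [0,0,0.003,0,0,0,-1],
    [0,0,0,0,0,0,-1],
    [0.001,0,0,0,0,0,-1],
  ],
)

```text
clock: 16.95
tool_pos: [0.5071, 0.0377, 0.2577]
orientation: [0.635, 0.744, 0.157, 0.135]
wrist_force: [-0.3, 0.5, -1.3]
gripper_width: 0.259
```

```bash
python3 -c "
from h import *
go(0,0,-11.5)"
```

```text
clk 16.95 tip [ -0.7  -5.7 -12.2] F [-0.7  0.5 -1.1] tau [-0.08  0.23 -0.03] qv 0.024 w 0.259
shift mm [ 5.6  0.6 -0.7] rot deg [-0.1   0.06  0.01]
```

Request:
servo_tool(
  moves=[
    [0.0015,0,0,0,0,0,-1],
    [0.0015,0,0,0,0,0,-1],
    [0.0015,0,0,0,0,0,-1],
    [0.0015,0,0,0,0,0,-1],
    [0.0015,0,0,0,0,0,-1],
    [0.001,0,0,0,0,0,-1],
    [0,0,0,0,0,0,-1],
    [0,0,0,0,0,0,-1],
  ],
)

```text
clock: 17.95
tool_pos: [0.506, 0.0444, 0.258]
orientation: [0.635, 0.745, 0.155, 0.137]
wrist_force: [0.6, -3.4, -3.7]
gripper_width: 0.264
```

```bash
python3 -c "
from h import *
go(0,2.5,-11.5)"
```

```text
clk 17.95 tip [ -0.6   0.6 -12. ] F [-1.4 -3.5 -3.5] tau [-0.78  0.29 -0.28] qv 0.002 w 0.264
shift mm [ 1.3  0.5 -0.5] rot deg [-0.09  0.38  0.11]
```

Request:
servo_tool(
  moves=[
    [0.0013,0,0,0,0,0,-1],
    [0.0013,0,0,0,0,0,-1],
    [0.0005,0,0,0,0,0,-1],
    [0,0,0,0,0,0,-1],
    [0,0,0,0,0,0,-1],
    [0,0,0,0,0,0,-1],
    [0,0,0,0,0,0,-1],
    [0,0,0,0,0,0,-1],
  ],
)

```text
clock: 18.95
tool_pos: [0.5056, 0.0476, 0.2581]
orientation: [0.635, 0.745, 0.155, 0.137]
wrist_force: [0.7, -2.5, -1.3]
gripper_width: 0.263
```

```bash
python3 -c "
from h import *
go(0,2.5,-11.5)"
```

```text
clk 18.95 tip [ -0.4   3.8 -11.9] F [-0.3 -2.6 -1.3] tau [-0.79  0.3  -0.26] qv 0.002 w 0.263
shift mm [-1.8  0.3 -0.3] rot deg [-0.07  0.39  0.1 ]
```

Request:
servo_tool(
  moves=[
    [-0.0005,0,-0.003,0,0,0,-1],
    [0,0,-0.004,0,0,0,-1],
    [0,0,-0.003,0,0,0,-1],
    [-0.004,0,0,0,-0.1,0,-1],
    [-0.004,0,0,0,0,0,-1],
    [-0.0005,0,0,0,0,0,-1],
    [0,0,0,0,0,0,-1],
    [0,0,0,0,0,0,-1],
  ],
)

```text
clock: 19.95
tool_pos: [0.5024, 0.0397, 0.2679]
orientation: [0.635, 0.744, 0.157, 0.136]
wrist_force: [0.3, -0.5, -0.5]
gripper_width: 0.264
```

```bash
python3 -c "
from h import *
slotmap()
go(0,-5.3,-11.5)"
```

```text
prof [(-12, None), (-11, -10.9), (-10, -10.3), (-9, -9.8), (-8, -11.2), (-7, -12.9), (-6, None), (-5, None), (-4, None), (-3, None), (-2, None), (-1, -7.8), (0, -7.7), (1, None), (2, None), (3, None), (4, -12.7), (5, -10.9), (6, -9.1), (7, -8.7), (8, -9.7), (9, -9.6), (10, None), (11, None), (12, None)]
phase [(np.int64(47), np.float64(-4.5)), (np.int64(45), np.float64(-5.0)), (np.int64(44), np.float64(-5.5)), (np.int64(43), np.float64(-3.5))]
clk 20.0 tip [-0.4 -3.2 -1.2] F [-1.  -1.1 -1.3] tau [-0.03  0.29 -0.02] qv 0.002 w 0.263
shift mm [-2.4  0.4 10.3] rot deg [-0.07  0.18  0.02]
```

Request:
servo_tool(
  moves=[
    [-0.0023,0,0,0,0.1,0,-1],
    [0,0,0,0,0,0,-1],
    [0,0.0003,0.004,0,0,0,-1],
    [0,0,0.004,0,0,0,-1],
    [0,0,0.002,0,0,0,-1],
    [0,0,0,0,0,0,-1],
    [0.001,0,0,0,0,0,-1],
    [0.001,0,0,0,0,0,-1],
  ],
)

```text
clock: 21.0
tool_pos: [0.5071, 0.0394, 0.2579]
orientation: [0.635, 0.745, 0.157, 0.136]
wrist_force: [0.5, -2.6, -1.5]
gripper_width: 0.26
```

```bash
python3 -c "
from h import *
go(0,0,-11.5)"
```

```text
clk 21.0 tip [ -0.4  -4.2 -12.1] F [-0.6 -2.7 -1.4] tau [-0.55  0.25 -0.23] qv 0.024 w 0.26
shift mm [ 4.   0.2 -0.7] rot deg [-0.1   0.18  0.06]
```

Request:
servo_tool(
  moves=[
    [0.0013,0,0,0,0,0,-1],
    [0.0013,0,0,0,0,0,-1],
    [0.0013,0,0,0,0,0,-1],
    [0,0,0,0,0,0,-1],
    [0,0,0,0,0,0,-1],
    [0,0,0,0,0,0,-1],
    [0,0,0,0,0,0,-1],
    [0,0,0,0,0,0,-1],
  ],
)

```text
clock: 22.0
tool_pos: [0.5066, 0.0423, 0.2581]
orientation: [0.635, 0.745, 0.156, 0.137]
wrist_force: [-0.9, -3.0, -2.1]
gripper_width: 0.263
```

```bash
python3 -c "
from h import *
go(0,2.5,-11.5)"
```

```text
clk 22.0 tip [ -0.3  -1.5 -11.9] F [-2.1 -2.8 -1.4] tau [-0.65  0.3  -0.26] qv 0.002 w 0.263
shift mm [ 3.5  0.2 -0.5] rot deg [-0.09  0.34  0.1 ]
```

Request:
servo_tool(
  moves=[
    [0.0013,0,0,0,0,0,-1],
    [0.0013,0,0,0,0,0,-1],
    [0.0013,0,0,0,0,0,-1],
    [0,0,0,0,0,0,-1],
    [0,0,0,0,0,0,-1],
    [0,0,0,0,0,0,-1],
    [0,0,0,0,0,0,-1],
    [0,0,0,0,0,0,-1],
  ],
)

```text
clock: 23.0
tool_pos: [0.506, 0.0461, 0.2581]
orientation: [0.635, 0.745, 0.155, 0.137]
wrist_force: [-0.5, -3.0, -1.4]
gripper_width: 0.264
```

```bash
python3 -c "
from h import *
go(0,2.5,-11.5)"
```

```text
clk 23.0 tip [ -0.2   2.3 -12. ] F [-1.5 -2.9 -0.9] tau [-0.73  0.2  -0.28] qv 0.001 w 0.264
shift mm [-0.4  0.1 -0.4] rot deg [-0.08  0.38  0.11]
```

Request:
servo_tool(
  moves=[
    [-0.0005,0,-0.003,0,0,0,-1],
    [0,0,-0.004,0,0,0,-1],
    [0,0,-0.003,0,0,0,-1],
    [-0.004,0,0,0,-0.1,0,-1],
    [-0.004,0,0,0,-0.1,0,-1],
    [-0.0005,0,0,0,0,0,-1],
    [0,0,0,0,0,0,-1],
    [0,0,0,0,0,0,-1],
  ],
)

```text
clock: 24.0
tool_pos: [0.5029, 0.0382, 0.268]
orientation: [0.635, 0.744, 0.156, 0.136]
wrist_force: [0.1, -0.4, -0.9]
gripper_width: 0.261
```

```bash
python3 -c "
from h import *
slotmap()
go(0,-6.5,-11.5)"
```

```text
prof [(-12, -11.7), (-11, -11.1), (-10, -10.6), (-9, -12.1), (-8, -12.5), (-7, None), (-6, None), (-5, None), (-4, None), (-3, None), (-2, -7.3), (-1, -10.0), (0, None), (1, None), (2, None), (3, -11.9), (4, -9.7), (5, -7.4), (6, -8.3), (7, -8.4), (8, None), (9, None), (10, None), (11, None), (12, None)]
phase [(np.int64(45), np.float64(-11.0)), (np.int64(44), np.float64(-10.0)), (np.int64(44), np.float64(-10.5)), (np.int64(42), np.float64(-9.0))]
clk 24.05 tip [-0.2 -4.9 -1.1] F [ 0.3 -0.8  0.3] tau [-0.03  0.23 -0.04] qv 0.003 w 0.263
shift mm [-2.   0.1 10.4] rot deg [-0.07  0.29  0.02]
```

Request:
servo_tool(
  moves=[
    [-0.002,0,0,0,0.2,0,-1],
    [0,0,0,0,0,0,-1],
    [0,0.0002,0.004,0,0,0,-1],
    [0,0,0.004,0,0,0,-1],
    [0,0,0.002,0,0,0,-1],
    [0.001,0,0,0,0,0,-1],
    [0.001,0,0,0,0,0,-1],
    [0.001,0,0,0,0,0,-1],
  ],
)

```text
clock: 25.05
tool_pos: [0.5074, 0.0386, 0.2582]
orientation: [0.635, 0.745, 0.156, 0.136]
wrist_force: [-0.3, -1.8, -0.9]
gripper_width: 0.265
```

```bash
python3 -c "
from h import *
go(0,0,-11.5)"
```

```text
clk 25.05 tip [ -0.1  -5.2 -12. ] F [-0.9 -1.7 -0.6] tau [-0.66  0.3  -0.25] qv 0.025 w 0.265
shift mm [ 4.8 -0.1 -0.5] rot deg [-0.09  0.27  0.08]
```

Request:
servo_tool(
  moves=[
    [0.0013,0,0,0,0,0,-1],
    [0.0013,0,0,0,0,0,-1],
    [0.001,0,0,0,0,0,-1],
    [0,0,0,0,0,0,-1],
    [0,0,0,0,0,0,-1],
    [0,0,0,0,0,0,-1],
    [0,0,0,0,0,0,-1],
    [0,0,0,0,0,0,-1],
  ],
)

```text
clock: 26.05
tool_pos: [0.5068, 0.0416, 0.2585]
orientation: [0.634, 0.745, 0.155, 0.137]
wrist_force: [-1.3, -3.2, -0.8]
gripper_width: 0.265
```

```bash
python3 -c "
from h import *
go(0,2.5,-11.5)"
```

```text
clk 26.05 tip [  0.   -2.3 -11.6] F [-2.  -2.9 -0. ] tau [-0.69  0.35 -0.29] qv 0.001 w 0.265
shift mm [ 4.3 -0.1 -0.1] rot deg [-0.09  0.38  0.12]
```

Request:
servo_tool(
  moves=[
    [0.0013,0,0,0,0,0,-1],
    [0.0013,0,0,0,0,0,-1],
    [0.001,0,0,0,0,0,-1],
    [0,0,0,0,0,0,-1],
    [0,0,0,0,0,0,-1],
    [0,0,0,0,0,0,-1],
    [0,0,0,0,0,0,-1],
    [0,0,0,0,0,0,-1],
  ],
)

```text
clock: 27.05
tool_pos: [0.5068, 0.0423, 0.2586]
orientation: [0.634, 0.745, 0.153, 0.14]
wrist_force: [-1.0, -4.1, -1.0]
gripper_width: 0.257
```

```bash
python3 -c "
from h import *
go(0,2.5,-11.5)"
```

```text
clk 27.05 tip [  0.   -2.2 -11.6] F [-1.9 -3.9 -0.2] tau [-0.89  0.35 -0.42] qv 0.001 w 0.257
shift mm [ 3.5 -0.2 -0.1] rot deg [-0.09  0.8   0.22]
```

Request:
servo_tool(
  moves=[
    [0.002,0,0,0,0,0,-1],
    [0.002,0,0,0,0,0,-1],
    [0,0,0,0,0,0,-1],
    [0,0,0,0,0,0,-1],
    [0,0,0,0,0,0,-1],
    [0,0,0,0,0,0,-1],
    [0,0,0,0,0,0,-1],
    [0,0,0,0,0,0,-1],
  ],
)

```text
clock: 28.05
tool_pos: [0.5067, 0.0431, 0.2586]
orientation: [0.634, 0.745, 0.15, 0.143]
wrist_force: [-0.2, -4.1, -1.6]
gripper_width: 0.264
```

```bash
python3 -c "
from h import *
s=state();f=grab_frame('wrist');crop(f,270,150,370,225,8,'pics/w9.png')
favg(2)
go(0,2.5,-11.5)"
```

```text
Favg [-1.01 -4.59 -0.88] sd [0.01 0.19 0.04]
clk 28.2 tip [  0.   -2.1 -11.6] F [-0.5 -3.8 -0.3] tau [-1.08  0.3  -0.44] qv 0.001 w 0.265
shift mm [ 2.8 -0.2 -0.2] rot deg [-0.1   1.27  0.35]
```

View pics/w9.png

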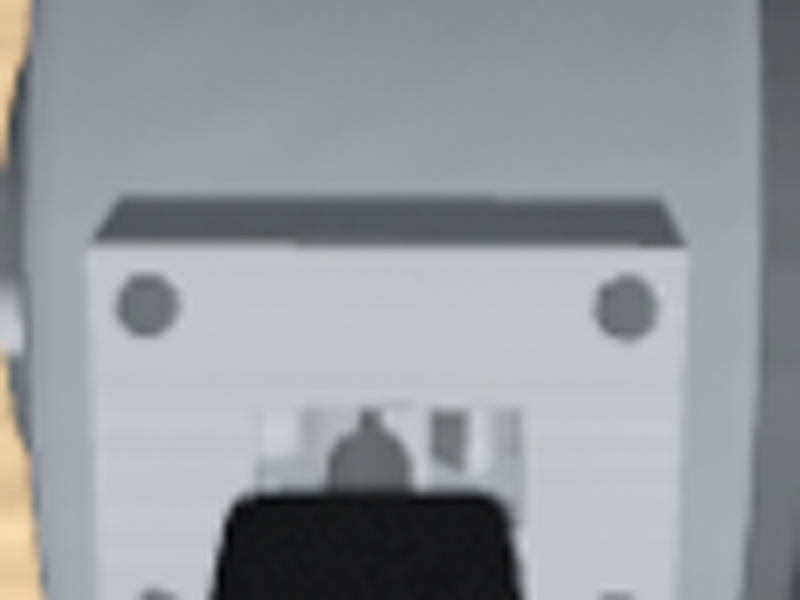

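Request:
servo_tool(
  moves=[
    [0.001,0,0,0,0.6,0.2,-1],
    [0.001,0,0,0,0.6,0.1,-1],
    [0,0,0,0,0,0,-1],
    [0,0,0,0,0,0,-1],
    [0,0,0,0,0,0,-1],
    [0,0,0,0,0,0,-1],
    [0,0,0,0,0,0,-1],
    [0,0,0,0,0,0,-1],
  ],
)

```text
clock: 29.2
tool_pos: [0.5069, 0.042, 0.2586]
orientation: [0.634, 0.745, 0.155, 0.138]
wrist_force: [-0.2, -4.2, -0.5]
gripper_width: 0.258
```

```bash
python3 -c "
from h import *
favg(2)
go(0,2.5,-11.5)"
```

```text
Favg [-1.04 -4.29 -0.53] sd [0.01 0.21 0.39]
clk 29.3 tip [  0.1  -2.  -11.6] F [-1.2 -3.7  0.2] tau [-1.19  0.35 -0.51] qv 0.002 w 0.263
shift mm [ 3.9 -0.2 -0.2] rot deg [-0.1   0.45  0.17]
```

Request:
servo_tool(
  moves=[
    [0.003,0,0,0,0.8,0.1,-1],
    [0.003,0,0,0,0.8,0.1,-1],
    [0.001,0,0,0,0.8,0,-1],
    [0,0,0,0,0.3,0,-1],
    [0,0,0,0,0,0,-1],
    [0,0,0,0,0,0,-1],
    [0,0,0,0,0,0,-1],
    [0,0,0,0,0,0,-1],
  ],
)

```text
clock: 30.3
tool_pos: [0.5071, 0.0412, 0.2587]
orientation: [0.631, 0.747, 0.164, 0.127]
wrist_force: [-0.8, -5.0, -1.7]
gripper_width: 0.263
```

```bash
python3 -c "
from h import *
favg(2)
go(0,2.5,-11.5)"
```

```text
Favg [-1.95 -4.37 -0.64] sd [0.16 0.47 0.29]
clk 30.4 tip [  0.2  -0.3 -11.5] F [-1.5 -5.5 -0.1] tau [-1.25  0.36 -0.51] qv 0.004 w 0.263
shift mm [ 4.7 -0.4  0.1] rot deg [-0.09 -1.27  0.26]
```

Request:
servo_tool(
  moves=[
    [-0.001,0,0,0,-1,0,-1],
    [0,0,-0.004,0,-0.3,0.2,-1],
    [0,0,-0.004,0,0,0,-1],
    [0,0,-0.003,0,0,0,-1],
    [0,0,0,0,0,0,-1],
    [0,0,0,0,0,0,-1],
    [0,0,0,0,0,0,-1],
    [0,0,0,0,0,0,-1],
  ],
)

```text
clock: 31.4
tool_pos: [0.5023, 0.0434, 0.2696]
orientation: [0.634, 0.744, 0.16, 0.132]
wrist_force: [-1.0, -0.5, -0.8]
gripper_width: 0.266
```

```bash
python3 -c "
from h import *
slotmap()
s=state();f=grab_frame('wrist');crop(f,270,150,370,225,8,'pics/w10.png')
print('tip px pred',proj(f,R.from_quat(s['orientation']).apply(TIP)+s['tool_pos'],s))
go(0,2.5,-11.5)"
```

```text
prof [(-12, None), (-11, None), (-10, None), (-9, None), (-8, -9.3), (-7, -8.6), (-6, -8.8), (-5, -11.3), (-4, None), (-3, None), (-2, None), (-1, None), (0, -11.3), (1, -7.5), (2, -7.6), (3, None), (4, None), (5, None), (6, None), (7, -12.5), (8, -11.6), (9, -10.7), (10, -10.3), (11, -11.2), (12, None)]
phase [(np.int64(48), np.float64(6.0)), (np.int64(47), np.float64(5.5)), (np.int64(47), np.float64(5.0)), (np.int64(46), np.float64(4.5))]
tip px pred [[315.94074791 203.25639798]]
clk 31.5 tip [0.7 1.3 0.2] F [-0.7  0.3 -1.6] tau [-0.08  0.24 -0.01] qv 0.002 w 0.262
shift mm [ 1.6 -0.8 11.7] rot deg [-0.02 -0.39 -0.05]
```

View pics/w10.png

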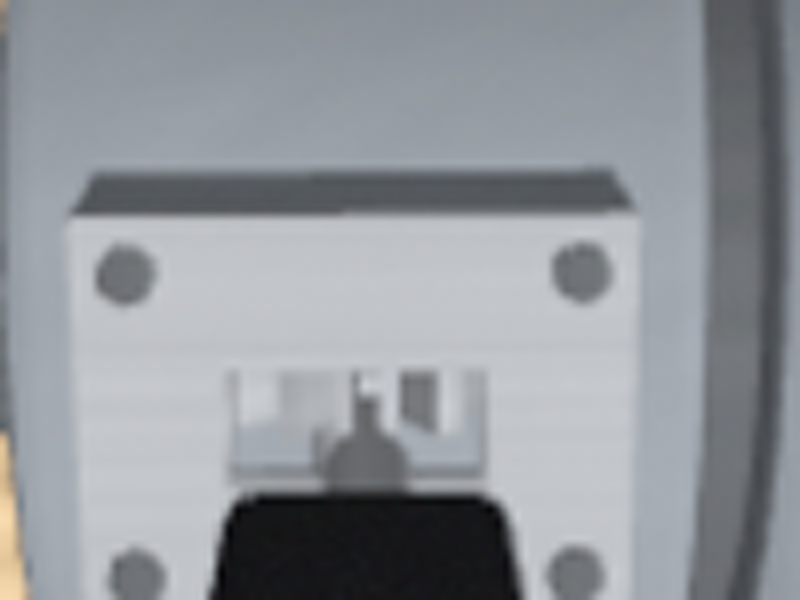

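Request:
servo_tool(
  moves=[
    [0.002,-0.0007,0.001,0,-0.3,0,-1],
    [0.002,0,0,0,0,0,-1],
    [0,0,0,0,0,0,-1],
    [0,0,0,0,0,0,-1],
    [0,0,0,0,0,0,-1],
    [0,0,0,0,0,0,-1],
    [0,0,0,0,0,0,-1],
    [0,0,0,0,0,0,-1],
  ],
)

```text
clock: 32.5
tool_pos: [0.5013, 0.0476, 0.2682]
orientation: [0.635, 0.744, 0.159, 0.134]
wrist_force: [0.1, 0.6, -1.2]
gripper_width: 0.262
```

```bash
python3 -c "
from h import *
slotmap()
go(0,5.2,-11.5)"
```

```text
prof [(-12, None), (-11, None), (-10, None), (-9, -9.3), (-8, -9.2), (-7, -8.7), (-6, -9.1), (-5, -10.9), (-4, -11.1), (-3, None), (-2, None), (-1, None), (0, -8.3), (1, -6.7), (2, -7.2), (3, -7.3), (4, None), (5, None), (6, None), (7, -12.3), (8, -11.3), (9, -10.1), (10, -10.4), (11, -10.6), (12, None)]
phase [(np.int64(61), np.float64(4.5)), (np.int64(61), np.float64(4.0)), (np.int64(59), np.float64(5.0)), (np.int64(59), np.float64(3.0))]
clk 32.55 tip [-0.1  5.2 -0.9] F [-0.6 -1.1 -0.5] tau [-0.08  0.29 -0.06] qv 0.003 w 0.26
shift mm [ 0.1  0.1 10.6] rot deg [-0.03 -0.08 -0.06]
```

Request:
servo_tool(
  moves=[
    [0,0,0.003,0,0,0,-1],
    [0,0,0.004,0,0,0,-1],
    [0,0,0.003,0,0,0,-1],
    [0,0,0.0005,0,0,0,-1],
    [0,0,0,0,0,0,-1],
    [-0.001,0,0,0,0,0,-1],
    [-0.001,0,0,0,0,0,-1],
    [-0.001,0,0,0,0,0,-1],
  ],
)

```text
clock: 33.55
tool_pos: [0.5059, 0.0465, 0.2575]
orientation: [0.635, 0.744, 0.159, 0.133]
wrist_force: [-0.8, 2.4, -0.2]
gripper_width: 0.267
```

```bash
python3 -c "
from h import *
go(0,-3,-11.5)"
```

```text
clk 33.55 tip [ -0.5   3.6 -12.5] F [-0.5  2.5 -0. ] tau [0.52 0.33 0.23] qv 0.024 w 0.267
shift mm [-6.2  0.4 -1. ] rot deg [-0.08 -0.26 -0.1 ]
```

Request:
servo_tool(
  moves=[
    [-0.0012,0,-0.0003,0,0,0,-1],
    [-0.0012,0,-0.0003,0,0,0,-1],
    [-0.0012,0,-0.0003,0,0,0,-1],
    [-0.0012,0,0,0,0,0,-1],
    [-0.0012,0,0,0,0,0,-1],
    [0,0,0,0,0,0,-1],
    [0,0,0,0,0,0,-1],
    [0,0,0,0,0,0,-1],
  ],
)

```text
clock: 34.55
tool_pos: [0.5062, 0.0412, 0.2579]
orientation: [0.635, 0.744, 0.16, 0.131]
wrist_force: [-0.2, 2.6, -1.8]
gripper_width: 0.258
```

```bash
python3 -c "
from h import *
go(0,-3,-11.5)"
```

```text
clk 34.55 tip [ -0.9  -1.4 -11.9] F [-0.6  2.6 -1.8] tau [0.6  0.27 0.28] qv 0.001 w 0.258
shift mm [-1.   0.8 -0.4] rot deg [-0.1  -0.41 -0.15]
```

Request:
servo_tool(
  moves=[
    [-0.001,0.0005,0,0,0,0,-1],
    [-0.001,0,0,0,0,0,-1],
    [0,0,0,0,0,0,-1],
    [0,0,0,0,0,0,-1],
    [0.0005,0,0,0,0,0,-1],
    [0.0005,0,-0.004,0,0.2,0,-1],
    [0,0,-0.004,0,0.2,0,-1],
    [0,0,-0.003,0,0,0,-1],
  ],
)

```text
clock: 35.55
tool_pos: [0.5027, 0.0373, 0.2694]
orientation: [0.634, 0.745, 0.161, 0.131]
wrist_force: [-0.3, 0.1, -0.9]
gripper_width: 0.261
```

```bash
python3 -c "
from h import *
slotmap();slotmap()
s=state();f=grab_frame('wrist');crop(f,270,150,370,225,8,'pics/w11.png')
go(0,-3,-11.5)"
```

```text
prof [(-12, None), (-11, None), (-10, None), (-9, None), (-8, -9.1), (-7, -9.1), (-6, -8.7), (-5, None), (-4, None), (-3, None), (-2, None), (-1, None), (0, -12.5), (1, -7.0), (2, -7.7), (3, -7.3), (4, -7.4), (5, None), (6, None), (7, -12.8), (8, -12.7), (9, -10.9), (10, -10.5), (11, -11.0), (12, -11.7)]
phase [(np.int64(64), np.float64(7.5)), (np.int64(63), np.float64(7.0)), (np.int64(61), np.float64(8.0)), (np.int64(59), np.float64(6.5))]
prof [(-12, None), (-11, None), (-10, None), (-9, None), (-8, -9.3), (-7, -8.7), (-6, -8.2), (-5, -8.2), (-4, -10.5), (-3, None), (-2, None), (-1, None), (0, -12.5), (1, -7.9), (2, -7.4), (3, -7.6), (4, -7.5), (5, None), (6, None), (7, None), (8, -12.5), (9, -11.7), (10, -10.0), (11, -10.9), (12, -12.1)]
phase [(np.int64(60), np.float64(7.5)), (np.int64(60), np.float64(7.0)), (np.int64(58), np.float64(8.5)), (np.int64(58), np.float64(8.0))]
clk 35.7 tip [ 0.2 -4.2  0.2] F [-0.2  0.4 -1.3] tau [-0.09  0.27  0.04] qv 0.007 w 0.264
shift mm [ 1.9 -0.3 11.7] rot deg [-0.06 -0.58 -0.07]
```

View pics/w11.png

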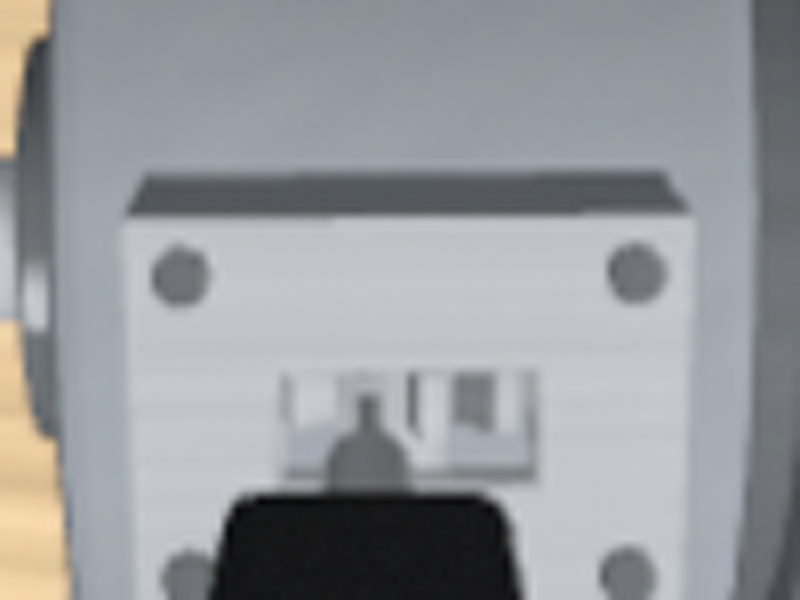

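Request:
servo_tool(
  moves=[
    [0.002,0,0,0,-0.3,0,-1],
    [0.0004,0,0.001,0,-0.2,0,-1],
    [0,0,0.004,0,0,0,-1],
    [0,0,0.004,0,0,0,-1],
    [0,0,0.002,0,0,0,-1],
    [0,0,0,0,0,0,-1],
    [0,0,0,0,0,0,-1],
    [0,0,0,0,0,0,-1],
  ],
)

```text
clock: 36.7
tool_pos: [0.5067, 0.041, 0.2576]
orientation: [0.635, 0.744, 0.158, 0.134]
wrist_force: [-0.1, -0.3, -1.0]
gripper_width: 0.27
```

```bash
python3 -c "
from h import *
go(0,-3.5,-11.5)"
```

```text
clk 36.7 tip [ -0.7  -2.2 -12.4] F [-0.5 -0.3 -0.9] tau [-0.03  0.28  0.01] qv 0.002 w 0.27
shift mm [-1.2  0.5 -0.9] rot deg [-0.15 -0.06 -0.06]
```

Request:
servo_tool(
  moves=[
    [-0.001,0,0,0,0,0,-1],
    [-0.0005,0,0,0,0,0,-1],
    [0,0,0,0,0,0,-1],
    [0,0,0,0,0,0,-1],
    [0,0,0,0,0,0,-1],
    [0,0,0,0,0,0,-1],
    [0,0,0,0,0,0,-1],
    [0,0,0,0,0,0,-1],
  ],
)

```text
clock: 37.7
tool_pos: [0.5067, 0.0403, 0.2576]
orientation: [0.635, 0.744, 0.158, 0.133]
wrist_force: [-0.7, 1.1, -1.3]
gripper_width: 0.261
```

```bash
python3 -c "
from h import *
go(0,-3.5,-11.5)"
```

```text
clk 37.7 tip [ -0.8  -2.8 -12.3] F [-1.   1.2 -0.9] tau [0.22 0.28 0.11] qv 0.002 w 0.261
shift mm [-0.5  0.5 -0.8] rot deg [-0.15 -0.18 -0.09]
```

Request:
servo_tool(
  moves=[
    [-0.001,0.0005,0,0,0,0,-1],
    [-0.0006,0,0,0,0,0,-1],
    [0,0,0,0,0,0,-1],
    [0.0008,0,0,0,0,0,-1],
    [0.0005,0,-0.004,0,0.2,0,-1],
    [0,0,-0.004,0,0,0,-1],
    [0,0,-0.004,0,0,0,-1],
    [0,0,0,0,0,0,-1],
  ],
)

```text
clock: 38.7
tool_pos: [0.5026, 0.0382, 0.2704]
orientation: [0.635, 0.744, 0.159, 0.133]
wrist_force: [0.3, 0.4, -0.4]
gripper_width: 0.262
```

```bash
python3 -c "
from h import *
slotmap();slotmap()
go(0,-3.5,20)"
```

```text
prof [(-12, None), (-11, None), (-10, None), (-9, None), (-8, -8.6), (-7, -8.2), (-6, -8.1), (-5, -10.3), (-4, -12.3), (-3, None), (-2, None), (-1, None), (0, -8.9), (1, -7.7), (2, -7.3), (3, -7.4), (4, None), (5, None), (6, None), (7, None), (8, -12.6), (9, -10.7), (10, -10.3), (11, -11.0), (12, -11.0)]
phase [(np.int64(61), np.float64(7.5)), (np.int64(60), np.float64(9.0)), (np.int64(60), np.float64(8.5)), (np.int64(60), np.float64(8.0))]
prof [(-12, None), (-11, None), (-10, None), (-9, None), (-8, -9.0), (-7, -8.7), (-6, -8.6), (-5, -8.9), (-4, None), (-3, None), (-2, None), (-1, None), (0, None), (1, -7.9), (2, -7.5), (3, -7.7), (4, None), (5, None), (6, None), (7, None), (8, -11.9), (9, -11.2), (10, -10.4), (11, -11.1), (12, -11.6)]
phase [(np.int64(70), np.float64(6.5)), (np.int64(68), np.float64(7.0)), (np.int64(65), np.float64(7.5)), (np.int64(65), np.float64(6.0))]
clk 38.8 tip [ 0.  -3.8  0.7] F [-0.7  0.2 -0.8] tau [-0.06  0.27 -0.01] qv 0.006 w 0.267
shift mm [  0.8  -0.3 -19.3] rot deg [-0.13 -0.29 -0.07]
```

```bash
python3 - <<'E'
from h import *
g=np.load("grasp.npy"); print(g)
s=state(); Rg=R.from_quat(g[3:]).as_matrix(); delta(s,g[:3]+[0,0,.15],Rg); print(Rg.T@(g[:3]+[0,0,.15]-s["tool_pos"]))
E
```

```text
[ 5.02981456e-01 -1.68455260e-01  1.08401839e-01  7.63006968e-01
  6.46389151e-01  1.97307247e-04  1.18036197e-03]
shift mm [-204.4  -33.7   -3.6] rot deg [23.5  -4.25 18.26]
[-0.20389836  0.03458486  0.01170708]
```

Request:
servo_tool(
  moves=[
    [0,0,-0.01,0,0,0,-1],
    [0,0,-0.015,0,0,0,-1],
    [0,0,-0.015,0,0,0,-1],
    [-0.015,0,-0.01,0,0,0,-1],
    [-0.03,0.005,0,5.5,-1,4.3,-1],
    [-0.03,0.008,0,5.5,-1,4.3,-1],
    [-0.03,0.01,0.005,5.5,-1,4.3,-1],
    [-0.03,0.01,0.005,4,-0.7,3,-1],
  ],
)

```text
clock: 39.8
tool_pos: [0.5223, -0.1012, 0.3235]
orientation: [0.751, 0.659, 0.02, 0.02]
wrist_force: [0.3, 0.3, -0.7]
gripper_width: 0.263
```

```bash
cat >> h.py <<'E'
def back(dz,ox=0,oy=0):
    g=np.load("grasp.npy"); s=state(); Rg=R.from_quat(g[3:]).as_matrix()
    print(s["clock"],s["tool_pos"],s["wrist_force"].round(1),abs(s["qvel"]).max().round(3),s["gripper_width"].round(3)); delta(s,g[:3]+[ox,oy,dz],Rg); print(np.round(Rg.T@(g[:3]+[ox,oy,dz]-s["tool_pos"])*1e3,1))
E
python3 -c "
from h import *
back(.12)"
```

```text
Traceback (most recent call last):
  File "h.py", line 87, in back
    print(s["clock"],s["tool_pos"],s["wrist_force"].round(1),abs(s["qvel"]).max().round(3),s["gripper_width"].round(3)); delta(s,g[:3]+[ox,oy,dz],Rg); print(np.round(Rg.T@(g[:3]+[ox,oy,dz]-s["tool_pos"])*1e3,1))
                                                                                           ^^^^^^^^^^^^^^^^^^^^^^^^
AttributeError: 'float' object has no attribute 'round'
```

```bash
sed -i 's/s\["gripper_width"\].round(3)); delta/s["gripper_width"]); delta/' h.py
python3 -c "
from h import *
back(.12)"
```

```text
39.8 [ 0.52227858 -0.10123166  0.32349009] [ 0.3  0.3 -0.7] 0.637 0.2626211958351646
shift mm [-69.5 -15.8  94.1] rot deg [ 3.11 -0.35  2.01]
[-69.4  -8.2  95.2]
```

Request:
servo_tool(
  moves=[
    [-0.015,-0.004,0.015,1,0,0.6,-1],
    [-0.018,-0.004,0.02,0.8,0,0.5,-1],
    [-0.015,-0.004,0.015,0,0,0,-1],
    [-0.005,0,0.005,0,0,0,-1],
    [0,0,0,0,0,0,-1],
    [0,0,0,0,0,0,-1],
    [0,0,0,0,0,0,-1],
    [0,0,0,0,0,0,-1],
  ],
)

```text
clock: 40.8
tool_pos: [0.5033, -0.1537, 0.2665]
orientation: [0.758, 0.652, 0.011, 0.008]
wrist_force: [0.5, -0.2, -1.0]
gripper_width: 0.265
```

```bash
python3 -c "
from h import *
back(.085)"
```

```text
40.8 [ 0.50334561 -0.15371362  0.26645745] [ 0.5 -0.2 -1. ] 0.005 0.2648305311543823
shift mm [-15.1  -0.1  73. ] rot deg [ 1.42 -0.45  0.92]
[-14.5   1.9  73.1]
```

Request:
servo_tool(
  moves=[
    [-0.007,0,0.015,0.8,-0.2,0.5,-1],
    [-0.006,0,0.02,0.6,-0.2,0.4,-1],
    [-0.001,0,0.02,0,0,0,-1],
    [0,0,0.012,0,0,0,-1],
    [0,0,0.004,0,0,0,-1],
    [0,0,0,0,0,0,-1],
    [0,0,0,0,0,0,-1],
    [0,0,0,0,0,0,-1],
  ],
)

```text
clock: 41.8
tool_pos: [0.5017, -0.1689, 0.1896]
orientation: [0.763, 0.646, -0.001, -0.0]
wrist_force: [0.7, -0.6, -1.3]
gripper_width: 0.262
```

```bash
python3 - <<'E'
from h import *
back(.065)
s=state();f=grab_frame("wrist"); crop(f,240,120,400,280,5,"pics/w12.png")
E
```

```text
41.8 [ 0.50174315 -0.16888742  0.18959339] [ 0.7 -0.6 -1.3] 0.006 0.2619546593501761
shift mm [ 0.6  1.2 16.2] rot deg [-0.19 -0.01 -0.05]
[ 0.6  1.1 16.2]
```

View pics/w12.png

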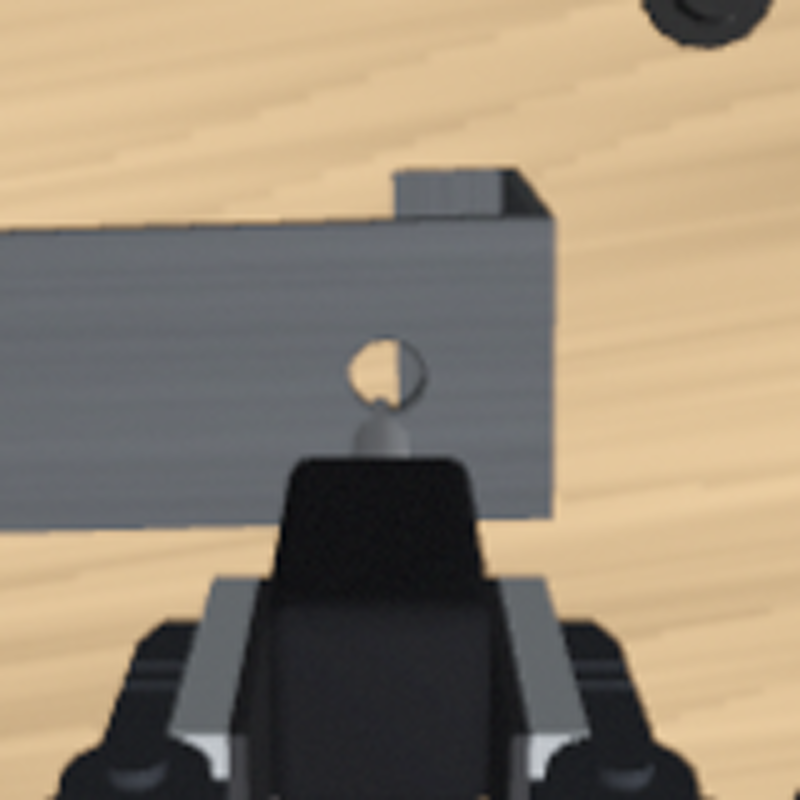

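```bash
python3 - <<'E'
from h import *
s=state();f=grab_frame("wrist");T=campose(f,s)
r=T[:3,:3]@rays(f,[(240+387/5-.4,120+374/5-.4)])[0]; k=(.078-T[2,3])/r[2]; H=T[:3,3]+k*r
Rt=R.from_quat(s["orientation"])
print(H,"in tool",Rt.inv().apply(H-s["tool_pos"])*1e3)
E
```

```text
[ 0.50114996 -0.16753424  0.078     ] in tool [  1.36058762  -0.77632591 111.69184148]
```

Request:
servo_tool(
  moves=[
    [0.001,0.0003,0,-0.2,0,0,-1],
    [0,0,0.008,0,0,0,-1],
    [0,0,0.012,0,0,0,-1],
    [0,0,0.012,0,0,0,-1],
    [0,0,0.012,0,0,0,-1],
    [0,0,0.01,0,0,0,-1],
    [0,0,0.004,0,0,0,-1],
    [0,0,0,0,0,0,-1],
  ],
)

```text
clock: 42.9
tool_pos: [0.5016, -0.1675, 0.1265]
orientation: [0.763, 0.646, 0.0, 0.0]
wrist_force: [-0.0, 0.1, -0.7]
gripper_width: 0.259
```

```bash
python3 - <<'E'
from h import *
back(0)
s=state();print(s["torque"])
E
```

```text
42.9 [ 0.501623   -0.16751321  0.12648367] [-0.   0.1 -0.7] 0.005 0.2591869220823153
shift mm [-0.7  1.5 18.1] rot deg [-0.09 -0.05 -0.05]
[-0.7  1.5 18.1]
[ 0.00579542 -0.01085763 -0.00261716]
```

Clear in the hole. Lower the last 18 mm.

Request:
servo_tool(
  moves=[
    [0,0,0.005,0,0,0,-1],
    [0,0,0.006,0,0,0,-1],
    [0,0,0.004,0,0,0,-1],
    [0,0,0.002,0,0,0,-1],
    [0,0,0.0005,0,0,0,-1],
    [0,0,0,0,0,0,-1],
    [0,0,0,0,0,0,-1],
    [0,0,0,0,0,0,-1],
  ],
)

```text
clock: 43.9
tool_pos: [0.5028, -0.1682, 0.1093]
orientation: [0.763, 0.646, 0.001, 0.002]
wrist_force: [-0.4, 1.0, -2.1]
gripper_width: 0.262
```

```bash
python3 - <<'E'
from h import *
back(0)
s=state();print(s["torque"])
E
```

```text
43.9 [ 0.50284624 -0.16815957  0.10932849] [-0.4  1.  -2.1] 0.003 0.2623303990693556
shift mm [-0.3  0.2  0.9] rot deg [ 0.09  0.01 -0.05]
[-0.3  0.2  0.9]
[-0.03336713 -0.01890457 -0.02170402]
```

Request:
servo_tool(
  moves=[
    [0,0,0.0008,0,0,0,-1],
    [0,0,0.0004,0,0,0,-1],
    [0,0,0,0,0,0,-1],
    [0,0,0,0,0,0,-1],
    [0,0,0,0,0,0,-1],
    [0,0,0,0,0,0,0],
    [0,0,0,0,0,0,1],
    [0,0,0,0,0,0,1],
  ],
)

```text
clock: 44.9
tool_pos: [0.5035, -0.1685, 0.1089]
orientation: [0.763, 0.646, 0.001, 0.003]
wrist_force: [-0.3, 0.7, -0.8]
gripper_width: 0.887
```

Request:
servo_tool(
  moves=[
    [0,0,0,0,0,0,1],
    [0,0,0,0,0,0,1],
    [0,0,0,0,0,0,1],
    [0,0,0,0,0,0,1],
    [0,0,-0.005,0,0,0,1],
    [0,0,-0.01,0,0,0,1],
    [0,0,-0.015,0,0,0,1],
    [0,0,-0.015,0,0,0,1],
  ],
)

```text
clock: 45.9
tool_pos: [0.5029, -0.1682, 0.1562]
orientation: [0.763, 0.646, 0.001, 0.002]
wrist_force: [0.5, -0.0, 0.1]
gripper_width: 0.996
```

```bash
python3 - <<'E'
from h import *
back(.1)
s=state();f=grab_frame("wrist"); cv2.imwrite("pics/w13.png",f["image"][:,:,::-1])
E
```

```text
45.9 [ 0.50291051 -0.16815081  0.15623208] [ 0.5 -0.   0.1] 0.265 0.9957691894005151
shift mm [ -0.4   0.3 -52.2] rot deg [ 0.12  0.02 -0.05]
[ -0.4   0.2 -52.2]
```

View pics/w13.png

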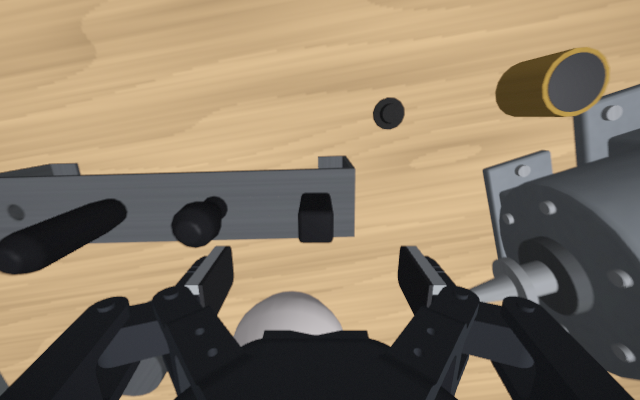

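Driver stands upright at px (316,218). Retreat upward and check with depth.

Request:
servo_tool(
  moves=[
    [0,0,-0.02,0,0,0,1],
    [0,0,-0.025,0,0,0,1],
    [0,0,-0.025,0,0,0,1],
    [0,0,-0.01,0,0,0,1],
    [0,0,0,0,0,0,1],
    [0,0,0,0,0,0,1],
    [0,0,0,0,0,0,1],
    [0,0,0,0,0,0,1],
  ],
)

```text
clock: 46.95
tool_pos: [0.5029, -0.1681, 0.2414]
orientation: [0.763, 0.646, 0.001, 0.004]
wrist_force: [0.0, 0.1, 0.3]
gripper_width: 1.001
```

```bash
python3 - <<'E'
from h import *
s=state();f=grab_frame("wrist")
q=cloud(f,s).reshape(-1,3)
m=(q[:,2]>.11)&(abs(q[:,0]-.5035)<.03)&(abs(q[:,1]+.168)<.03)
a=q[m]; a=a[abs(a[:,2]-np.median(a[:,2]))<.003];print(m.sum(),a.mean(0),cv2.minAreaRect((a[:,:2]*1000).astype(np.float32)))
c=np.linalg.lstsq(np.c_[a[:,:2],np.ones(len(a))],a[:,2],rcond=None)[0];print("top tilt deg",np.degrees(c[:2]))
g=grab_frame("scene"); crop(g,160,170,340,320,4,"pics/s9.png"); print(place_of("driver","scene")[:1],s["qvel"].max(),s["wrist_force"])
E
```

```text
17861 [ 0.48735654 -0.16869114  0.33425965] ((486.9118347167969, -168.2848663330078), (60.9254150390625, 11.179407119750977), 81.71652221679688)
top tilt deg [-2.19758432  0.50973545]
[{'centre': [0.5503, 0.0518, 0.1674], 'p': 0.69}] 0.007722081970348532 [0.03973634 0.08211888 0.34736487]
```

View pics/s9.png

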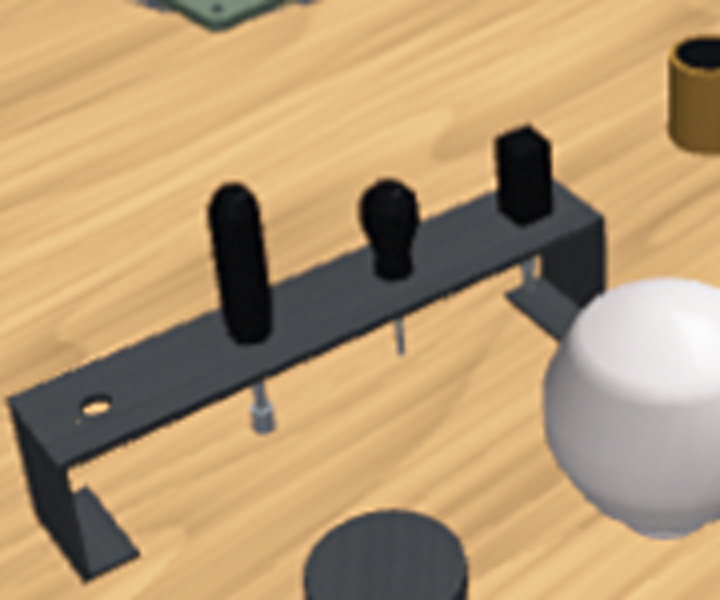

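```bash
python3 - <<'E'
from h import *
s=state();f=grab_frame("wrist")
q=cloud(f,s).reshape(-1,3)
a=q[(abs(q[:,2]-.128)<.006)&(abs(q[:,0]-.5035)<.025)&(abs(q[:,1]+.168)<.025)]
c=np.linalg.lstsq(np.c_[a[:,:2],np.ones(len(a))],a[:,2],rcond=None)[0];print(len(a),a.mean(0),np.median(a[:,2]),np.degrees(c[:2]))
print(job_done())
E
```

```text
593 [ 0.50113685 -0.16777809  0.12697611] 0.12713565433428886 [ 2.02116637 -0.63832562]
the job is handed in; nothing more can be done
None
```

I took up the brake, backed it off by about one tooth and put the screwdriver back in its own hole. The job is handed in at about 47 s of the 67 s allowed.

- **Taking up:** The star wheel went about 3.5 teeth towards the motor at a steady push of roughly 3 N. It then held firm at 4 to 5 N, against 3 N while turning, which I took as the shoes binding.
- **Last push:** My final push to confirm the bind was harder. The arm pose and the depth picture together suggest it moved the wheel on by about 4° (about 0.13 tooth). That would be well under the half-tooth limit on the linings. I never read a steady 11 N, because the force is only reported at the end of each move.
- **Backing off:** The depth pictures show the wheel came back about 28 to 29°, so about 0.95 of a tooth. They are good to only a degree or two.
- **Screwdriver:** It stands upright with its handle on the plate. The handle top is at 127 mm, the same as before I took it, and the scene picture of the stand looks the same as at the start. The gripper is open and clear.
- **Check that disagreed:** On the last scene picture the network that finds the driver reported it at the lathe instead (p 0.69). The picture and the depth both show it in the stand, so I went by those.

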